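Rack a glaze test tile and close the drying tray

ROBOT

A 7-joint arm with a two-finger parallel gripper is mounted at the origin on the work surface. World frame = base frame: x ahead of the robot, y to its left, z up, the work surface at z = 0. Lengths are in m, angles in rad, forces in N, time in s.
With the tool pointing down it reaches from about 0.4 to 0.85 m from the base axis. Payload 4.5 kg.
Tool frame: the origin (TCP) lies on the centre line of the jaws, within the pads' length; the fingertips stand 8 mm ahead of it and the grasp point (between the pads) lies 11 mm behind it (arm.nose_length is the z of the fingertips in the tool frame, in m); z points along the fingers, y is the direction in which the jaws open and shut (so a half turn about z gives the same grasp; the last joint's range is limited). The gripper opens to 85 mm and grips with 20 to 120 N. Pads are 22 mm wide; open, the fingers measure 114 mm over their backs; the gripper's body (76 mm by 85 mm) begins 54 mm behind the grasp point. The pads swing forward as they close: fully open they stand 13 mm farther back than shut.
Start: joints at [1.312, 0.689, -0.195, 1.565, 0.157, 0.902, -0.215], TCP at [0.18, -0.598, 0.239] pointing down, gripper open.
Joint ranges: [-3.01, 3.01], [-0.46, 2.08], [-1.47, 1.51], [0.13, 2.56], [-1, 4.14], [0.04, 2.09], [-2.66, 2.66]. Speed limits (rad/s): [2.57, 2.57, 3.14, 3.14, 3.14, 3.14, 3.14].

INTERFACE

Orientations are given as a unit quaternion [x, y, z, w].
In Python, from station import read_state, read_camera, camera_params, arm, boxes_of, spot_point gives the robot as it stands.
- The arm moves only by the tool send_rows, never from a script. Its argument "rows" is a list of rows, each a list of 7 numbers: the closure, from -1 (fully open) to 1 (shut), so that 0 is half open, then the shift along the tool's x, y, z in m, then the turn, a rotation vector about the tool's x, y, z in rad. In form: [[grip, x, y, z, wx, wy, wz], ...]. A call has 1 to 20 rows; each row shifts and turns the commanded pose from where the row before left it, along the tool's axes as they then stand; what a row does not reach is not made up. A row lasts 1/8 s, in which the tool goes at most 62.5 mm and 10.7 degrees, less where a joint would pass 70% of its speed; a pose out of reach is approached as far as the arm can. A call is refused whole if a number of a shift passes 0.0625 or a number of a turn 0.188, either way. A call with a gripper value outside its range is refused whole. The fingers move at their own pace and stop on an object; "force" is the grip in N (left out, the last holds). Time passes only in rows, so rows that do not move let the fingers close. It gives the time, the measured TCP pose, the force and the opening at its end, in the units of the state.
- read_state(): the state, without advancing time (a new reading comes with each control period).
- read_camera(name): name is "side" or "top"; returns the picture (384x512x3 uint8, red, green, blue); there is no depth.
- camera_params(name): a dict with "intrinsics" (3x3 intrinsics, pixels), "k1" (the pictures are not rectified: a ray, as slopes to the right and down, at radius r is drawn at 1 + k1 r^2 times it, then the intrinsics apply), "rvec" (rotation vector, rad) and "tvec" (3), from world to camera coordinates, as OpenCV has them. Camera axes: x right, y down, z forward; pixel columns grow to the right and rows downward; lengths in m; the calibration is good to about 2 mm. A picture is of the moment at which its call begins. camera_params takes no time and is no camera call.
- arm.sign_off(): hands the job in, once; it reports no verdict.
Trained networks look in the newest picture that a camera, given by its name, has taken for a name from the list of things; names that differ only in an ending like _2 or _b are one class to them, and where a whole thing is asked for, a point or a joint stands for the part that bears it (a point fixed in the world has none). Each returns a list of dicts, best first, with "score" (0 to 1); they miss things now and then, are a little off and sometimes report something else, mostly with a low value. They report only what shows in the picture. A call takes as long as a camera call. They do not tell look-alikes from the thing itself.
- boxes_of(camera, query): "extent" ([left, top, right, bottom] as shares, 0 to 1, of the picture: columns of its width, rows of its height, round what is visible of it).
- spot_point(camera, query): "centre" ([column, row] as shares, 0 to 1, of the picture: columns of its width, rows of its height: a listed point, or the origin of a listed thing).
The state is a dict: "time": time; "joints": joint angles; "qd": joint speeds; "joint_torque": joint torques, N m; "position": TCP position; "eef_rot": TCP orientation; "ft_force": force on the tool from outside, world axes, zero at the start; "moment": the same for the moment, N m; "grip_width": finger opening in m.
Only numpy, scipy, OpenCV 4.12 (cv2) and the standard library are available. Lean on these libraries where they do the work, as an engineer would, in place of code of your own. Each camera call takes 0.05 s, during which the arm holds its last target.

TASK

Take the blue glaze test tile from the leaning rest and stand it upright, bare foot down, right to the bottom of the empty middle slot of the pulled-out drying tray, and let go of it. Then press down the red release lever at the front of the tray to unlock it, and push the tray in until it is fully home. Leave the green and grey tiles standing in their slots, and the amber tile and the jar where they are.

Things in the scene. Friction and masses are not known exactly. Their poses are not given: they have to be found in the camera images.
- blue_tile_center (a point): The tile to move: a flat rectangular fired-clay tile 70 mm wide, 10 mm thick, 120 mm tall, about 0.17 kg; upper two thirds blue glaze, lower third bare cream clay. The point is its centre, half-way up; axes: x along the 70 mm width, y through the 10 mm thickness, z from the bare foot to the glazed top edge. It starts in one of the two places of the leaning rest, leaning back about 17 degrees (so its z axis is tilted); its upper 70 mm stand free of the rest on both faces.
- amber_tile_center (a point): Bystander in the other place of the leaning rest, 105 mm away along its width: a flat rectangular fired-clay tile 70 mm wide, 10 mm thick, 120 mm tall, about 0.17 kg; upper two thirds amber glaze, lower third bare cream clay. The point is its centre, half-way up; axes: x along the 70 mm width, y through the 10 mm thickness, z from the bare foot to the glazed top edge.
- green_tile_center (a point): Bystander standing loose in the tray's left slot: a flat rectangular fired-clay tile 70 mm wide, 10 mm thick, 120 mm tall, about 0.17 kg; upper two thirds dull green glaze, lower third bare cream clay. The point is its centre, half-way up; axes: x along the 70 mm width, y through the 10 mm thickness, z from the bare foot to the glazed top edge.
- grey_tile_center (a point): Bystander standing loose in the tray's right slot: a flat rectangular fired-clay tile 70 mm wide, 10 mm thick, 120 mm tall, about 0.17 kg; upper two thirds grey glaze, lower third bare cream clay. The point is its centre, half-way up; axes: x along the 70 mm width, y through the 10 mm thickness, z from the bare foot to the glazed top edge.
- slot_mid (a point): The empty middle slot of the drying tray: centre of the slot's floor. The slot is 14 mm wide (along its y), 78 mm long (along its x) and 33 mm deep, of brown wood with a sloping lead-in in the top few mm on its long sides; z up. Its x axis is the direction in which the tray slides home. A tile standing in it has its centre 60 mm above this point and its width along the slot's x. The slot floor lies 62 mm above the bench.
- slot_left (a point): The same kind of slot 80 mm to the +y side of the middle one (its floor centre); holds the green tile.
- slot_right (a point): The same kind of slot 80 mm to the -y side of the middle one (its floor centre); holds the grey tile.
- tray_front (a point): Middle of the outer face of the tray's upright wooden front panel (300 mm wide, from 50 to 82 mm above the bench), which faces the robot; its x axis points to the way home. Moves with the tray. The slots' centres lie 118 mm behind it; the tiles start 83 mm behind it.
- lever_tab (a point): Release lever: middle of the top of the flat red tab (48 mm deep, 50 mm wide, 8 mm thick, top 42 mm above the bench) that sticks out 48 mm in front of the bottom of the tray's front panel, at its middle; this point is 24 mm in front of the panel's face. It is pressed straight down. Moves with the tray.
- tray (a joint): Tray slide, m: 0 = fully pulled out and locked, 0.12 = fully home against its stop. Sliding friction about 2 N. Stays where it is left. It is locked at the start; once the lever is down, it is free, and past the first 30 mm the lever need not be held.
- lever (a joint): Release lever, rad: 0 = up (sprung, locks the tray while fully out), 0.15 = fully down (the tab about 17 mm lower, about 4 N); the lock is clear above about 0.085. Springs back up when let go.
- jar_center (a point): Bystander: a closed grey glaze jar with a white lid, 66 mm across, 90 mm tall, on the bench; centre, half-way up.
Not all that is in view belongs to the job. What is shaped like the part that bears blue_tile_center but pink is not meant.

How it is judged:
By the outcome, as a careful person would: the job done as asked, in the order asked, and still so for the second after the job is handed in, with the robot touching nothing.
It also fails if it takes over 64 s, if anything falls off the work surface, if the arm or the gripper's body presses on something with over 40 N, if the wrist force passes 120 N, or if a joint passes its speed limit or range.

## Working session

There is one attempt and no reset: what is moved stays moved. The work goes in short steps, Python scripts to look and compute and a tool call to move; the robot and the scene stay as the last step left them, time stands still between calls to the robot, and variables do not carry over. Pictures are saved under pics/ and viewed, and the job is handed in when it is done.

Besides the shell and the picture viewer there is one more tool, called in YAML: its name, and indented under it one key for each argument. send_rows: Moves the arm, as the interface text tells. Its arguments: {"type":"object","properties":{"rows":{"type":"array","items":{"type":"array","items":{"type":"number"}}},"force":{"type":"number"}},"required":["rows"]}

```bash
ls; mkdir -p pics
python3 - <<'E'
from station import *
import cv2,numpy as np
s=read_state();print(s)
for c in("side","top"):
    im=read_camera(c);cv2.imwrite(f"pics/{c}0.png",im[:,:,::-1]);p=camera_params(c);print(c,p)
    for q in("blue_tile_center","slot_mid","tray_front","lever_tab"):
        try: print(q,spot_point(c,q)[:3])
        except Exception as e: print(e)
E
```

```text
pics
{'time': 0.0, 'joints': array([ 1.31177553,  0.68998684, -0.19454789,  1.56637967,  0.15728546,
        0.90248855, -0.21514628]), 'qd': array([ 0.00020567,  0.00032815, -0.00296737, -0.00126927,  0.00074337,
       -0.00074967,  0.00035668]), 'joint_torque': array([-5.14253497e-04, -5.39615107e+01, -1.26667432e+00, -1.58545339e+01,
        9.19891783e-03,  9.40009661e-03, -1.98402421e-05]), 'position': array([ 0.18019408, -0.59778059,  0.23847361]), 'eef_rot': array([ 9.89296346e-01,  1.45917327e-01, -1.87231419e-04, -9.16084100e-04]), 'ft_force': array([-0.1235042 , -1.20160264, -0.34396426]), 'moment': array([-0.04994646, -0.0032999 , -0.02765756]), 'grip_width': 0.08528009832372918}
side {'intrinsics': array([[428.35676014,   0.        , 260.35997924],
       [  0.        , 428.35676014, 187.93548494],
       [  0.        ,   0.        ,   1.        ]]), 'k1': -0.1123299464538392, 'rvec': array([ 0.82200533, -2.65186068,  0.96313205]), 'tvec': array([0.49430267, 0.30614676, 1.08768602])}
blue_tile_center [{'centre': [0.3299, 0.8688], 'score': 0.89}, {'centre': [0.3064, 0.679
[... 164 characters left out ...]
ore': 0.65}]
lever_tab [{'centre': [0.5969, 0.5208], 'score': 0.68}]
top {'intrinsics': array([[353.6003711 ,   0.        , 256.31432239],
       [  0.        , 353.6003711 , 186.02220584],
       [  0.        ,   0.        ,   1.        ]]), 'k1': -0.07648438628951118, 'rvec': array([ 2.19022517, -2.17627127,  0.080849  ]), 'tvec': array([0.01547325, 0.58646836, 1.12877488])}
blue_tile_center [{'centre': [0.2451, 0.5164], 'score': 0.87}, {'centre': [0.3174, 0.3906], 'score': 0.81}, {'centre': [0.3229, 0.5055], 'score': 0.71}]
slot_mid [{'centre': [0.5545, 0.4474], 'score': 0.94}]
tray_front [{'centre': [0.5514, 0.5586], 'score': 0.58}]
lever_tab [{'centre': [0.5582, 0.5799], 'score': 0.52}]
```

View pics/side0.png

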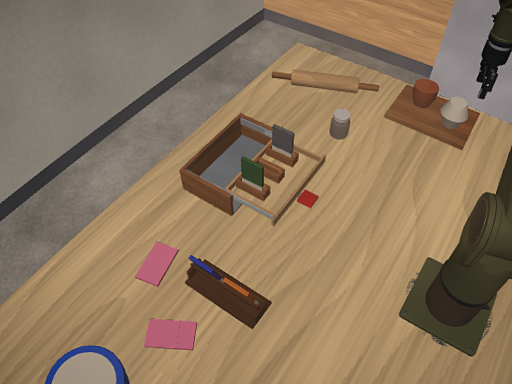

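View pics/top0.png

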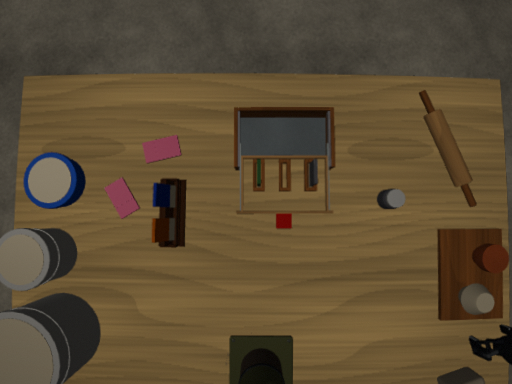

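Candidates: pink tiles at side (157,263), (171,334) / top (162,149), (122,197), and the blue-glazed tile in the rest at side (207,268) / top (161,195). I choose the blue one in the rest, and check it in a close crop.

```bash
cat > h.py <<'E'
from station import *
import cv2,numpy as np
from scipy.optimize import least_squares
from scipy.spatial.transform import Rotation as R
P={c:camera_params(c) for c in("side","top")}
for p in P.values():
    p['R']=cv2.Rodrigues(p['rvec'])[0]; p['C']=-p['R'].T@p['tvec']
def proj(c,X):
    p=P[c];d=np.array([p['k1'],0,0,0,0.]);
    # model: factor 1+k1 r^2 = opencv
    return cv2.projectPoints(np.asarray(X,float).reshape(-1,1,3),p['rvec'],p['tvec'],p['intrinsics'],d)[0].reshape(-1,2)
def ray(c,uv):
    p=P[c];d=np.array([p['k1'],0,0,0,0.])
    n=cv2.undistortPoints(np.array([[uv]],float),p['intrinsics'],d)[0,0]
    v=p['R'].T@np.array([n[0],n[1],1.]);return p['C'],v/np.linalg.norm(v)
def onz(c,uv,z):
    C,v=ray(c,uv);return C+v*(z-C[2])/v[2]
def tri(a,b):
    f=lambda X:np.r_[proj('side',X)[0]-a,proj('top',X)[0]-b]
    r=least_squares(f,[.5,0,.05]);return r.x,r.fun
def crop(c,im,box,s,name,marks=()):
    x0,y0,x1,y1=box;k=cv2.resize(im[y0:y1,x0:x1,::-1],None,fx=s,fy=s,interpolation=cv2.INTER_CUBIC)
    k=np.ascontiguousarray(k)
    for m,col in marks:
        cv2.circle(k,(int((m[0]-x0+.5)*s),int((m[1]-y0+.5)*s)),2,col,-1)
    for x in range(x0-x0%10+10,x1,10): cv2.putText(k,str(x),(int((x-x0)*s),9),0,.3,(255,255,255),1);cv2.line(k,(int((x-x0+.5)*s),10),(int((x-x0+.5)*s),14),(255,255,255),1)
    for y in range(y0-y0%10+10,y1,10): cv2.putText(k,str(y),(0,int((y-y0)*s)),0,.3,(255,255,255),1);cv2.line(k,(18,int((y-y0+.5)*s)),(23,int((y-y0+.5)*s)),(255,255,255),1)
    cv2.imwrite(name,k)
E
python3 - <<'E'
from h import *
a=cv2.imread('pics/side0.png')[:,:,::-1];b=cv2.imread('pics/top0.png')[:,:,::-1]
crop('side',a,(175,245,285,335),7,'pics/c1.png');crop('top',b,(140,170,200,260),6.5,'pics/c2.png')
crop('side',a,(175,110,335,230),5,'pics/c3.png');crop('top',b,(225,95,345,235),4.2,'pics/c4.png')
for q in ("blue_tile_center","amber_tile_center","slot_mid","slot_left","slot_right","tray_front","lever_tab","jar_center"):
    try:
        A=None
        s=spot_point('side',q);t=spot_point('top',q)
        for i in s[:2]:
            for j in t[:3]:
                x,r=tri(np.array(i['centre'])*[512,384],np.array(j['centre'])*[512,384])
                print(q,i['score'],j['score'],x.round(4),np.abs(r).max().round(1))
    except Exception as e: print(q,e)
E
```

```text
blue_tile_center 0.89 0.87 [ 0.5519  0.4636 -0.0059] 2.3
blue_tile_center 0.89 0.81 [ 0.7301  0.4091 -0.3737] 9.7
blue_tile_center 0.89 0.71 [ 0.6163  0.41   -0.2285] 11.5
blue_tile_center 0.82 0.87 [0.5691 0.3934 0.2278] 12.5
blue_tile_center 0.82 0.81 [0.7088 0.3339 0.0153] 1.2
blue_tile_center 0.82 0.71 [0.6197 0.3395 0.0933] 21.3
amber_tile_center 0.7 0.89 [0.4609 0.3036 0.0571] 3.1
amber_tile_center 0.7 0.36 [ 0.7132  0.0222 -0.7123] 2.2
slot_mid 0.88 0.94 [ 0.6303 -0.0683  0.0505] 0.0
slot_left 0.77 0.67 [0.6115 0.0132 0.0431] 1.3
slot_left 0.77 0.48 [0.4646 0.2232 0.3607] 0.4
slot_left 0.77 0.45 [ 0.7768 -0.5825 -0.7009] 42.6
slot_right 0.7 0.9 [ 0.6149 -0.144   0.0706] 0.7
tray_front 0.65 0.58 [ 0.4986 -0.0585  0.0905] 1.3
lever_tab 0.68 0.52 [ 0.4759 -0.0722  0.0276] 2.5
jar_center 0.98 0.82 [ 0.5502 -0.4143  0.0477] 0.4
```

View pics/c1.png

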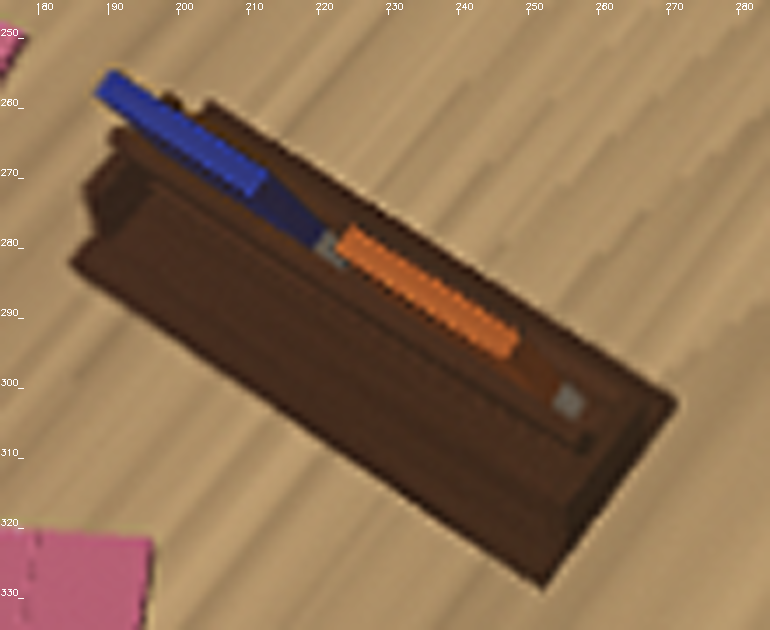

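View pics/c2.png

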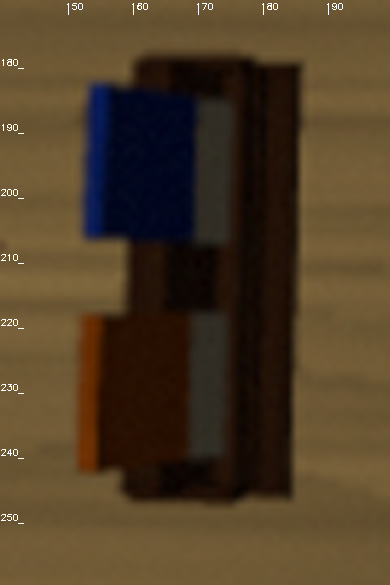

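View pics/c3.png

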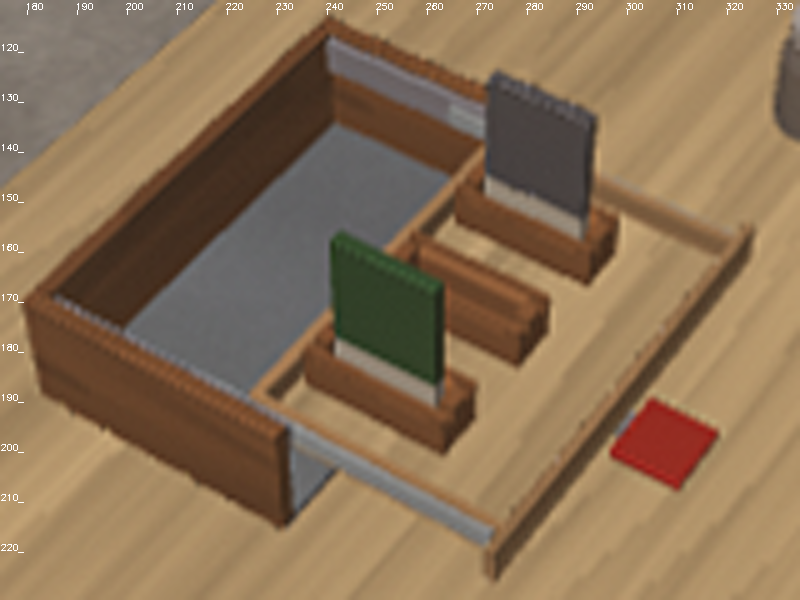

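View pics/c4.png

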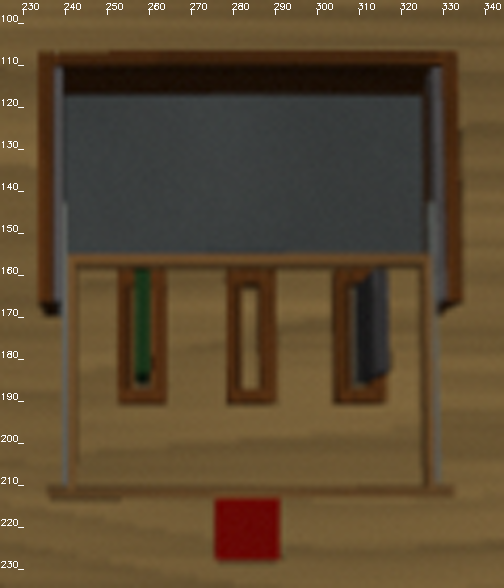

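```bash
cat >> h.py <<'E'
def edgefit(gray,models,x0,search=3.5,n=15,iters=6,prior=None,sig=.3,step=True):
    """models: list of (cam, fn(params)->(A,B))"""
    x=np.array(x0,float)
    for it in range(iters):
        obs=[]
        for k,(c,fn) in enumerate(models):
            A,B=fn(x);A=np.array(A,float);B=np.array(B,float)
            pa,pb=proj(c,[A,B]);d=(pb-pa)/np.linalg.norm(pb-pa);nn=np.array([-d[1],d[0]])
            s_=max(1.2,search*(.75**it)); ts=np.arange(-s_-.5,s_+.51,.25)
            for t in np.linspace(.08,.92,n):
                p0=proj(c,A+(B-A)*t)[0]
                pts=(p0+np.outer(ts,nn)).astype(np.float32)
                v=cv2.remap(gray[c],pts[None,:,0],pts[None,:,1],cv2.INTER_LINEAR)[0].astype(float)
                v=v.reshape(len(ts),-1)
                g=np.abs(v[4:]-v[:-4]).sum(1);g=np.convolve(g,[.25,.5,.25],'same')*np.exp(-.5*(ts[2:-2]/s_)**2)
                i=int(g.argmax())
                if g[i]<10 or i in(0,len(g)-1):continue
                o=.5*(g[i-1]-g[i+1])/(g[i-1]-2*g[i]+g[i+1]+1e-9)
                obs.append((k,t,p0+nn*(ts[2:-2][i]+np.clip(o,-1,1)*.25),nn))
        def f(x):
            r=[]
            AB={}
            for k,t,q,nn in obs:
                if k not in AB:AB[k]=[np.array(z,float) for z in models[k][1](x)]
                A,B=AB[k]; r.append(((proj(models[k][0],A+(B-A)*t)[0]-q)@nn)/sig)
            if prior is not None:r+=list((x-prior[0])/prior[1])
            return np.array(r)
        s=least_squares(f,x,loss='soft_l1',x_scale=.01);x=s.x
    r=f(x)*sig
    med=[(np.median([abs(a) for a,o in zip(r,obs) if o[0]==k] or [9]).round(2),np.mean([a for a,o in zip(r,obs) if o[0]==k] or [9]).round(2)) for k in range(len(models))]
    return x,med
def T(x,y,yaw):
    c,s=np.cos(yaw),np.sin(yaw)
    return lambda p:np.array([x+c*p[0]-s*p[1],y+s*p[0]+c*p[1],p[2]])
def tray_models():
    L=[]
    def seg(c,a,b):L.append((c,lambda q,a=a,b=b:(T(*q[:3])(a(q)),T(*q[:3])(b(q)))))
    k=lambda *p:(lambda q:p)
    for c in('side','top'):
        for a,b in [((0,-.148,.082),(0,.148,.082)),((0,-.15,.082),(0,-.15,.05)),((0,.15,.082),(0,.15,.05)),
          ((-.048,-.025,.042),(-.048,.025,.042)),((-.046,.025,.042),(-.005,.025,.042)),((-.046,-.025,.042),(-.005,-.025,.042))]:
            if c=='top' and a[0]==0 and a[1]==b[1]: continue
            seg(c,k(*a),k(*b))
        for i in(0,):
            seg(c,lambda q:(.118-q[4],q[3],.095),lambda q:(.118+q[4],q[3],.095))
            seg(c,lambda q:(.118-q[4],-q[3],.095),lambda q:(.118+q[4],-q[3],.095))
            seg(c,lambda q:(.118-q[4],-q[3],.095),lambda q:(.118-q[4],q[3],.095))
    return L
def tile_pts(q):
    # q: foot centre x,y,z, yaw(width dir), lean about width axis (top toward +y)
    x,y,z,yaw,lean=q
    M=R.from_euler('z',yaw)*R.from_euler('x',-lean)
    return lambda p:np.array([x,y,z])+M.apply(p)
def tile_models(segs):
    return [(c,lambda q,a=a,b=b:(tile_pts(q)(a),tile_pts(q)(b))) for c,a,b in segs]
def overlay(c,models,x,s=4):
    out=[]
    for cc,fn in models:
        if cc==c:
            A,B=fn(x)
            for t in np.linspace(0,1,25): out.append((proj(c,np.array(A)+(np.array(B)-A)*t)[0],(0,255,255)))
    return out
E
cat > m1.py <<'E'
from h import *
im={c:cv2.imread(f'pics/{c}0.png')[:,:,::-1] for c in('side','top')}
M=tray_models();x,m=edgefit(im,M,[.507,-.065,0,.017,.05])
print('tray',x.round(4),m)
print('slot_mid',T(*x[:3])((.118,0,.062)))
for c,b,s in(('side',(175,110,335,230),5),('top',(225,95,345,235),4.2)):
    crop(c,im[c],b,s,f'pics/o_{c}.png',overlay(c,M,x))
W,H=.035,.005
S=[('side',(-W,-H,.12),(W,-H,.12)),('side',(-W,H,.12),(W,H,.12)),('side',(W,-H,.12),(W,H,.12)),('side',(-W,-H,.12),(-W,H,.12)),
('top',(-W,H,.12),(W,H,.12)),('top',(-W,-H,.12),(W,-H,.12)),('top',(W,-H,.045),(W,-H,.119)),('top',(-W,-H,.045),(-W,-H,.119)),('top',(-W,-H,.04),(W,-H,.04)),('side',(-W,-H,.09),(-W,-H,.119))]
for name,yy in(('blue',.57),('amber',.465)):
    Mt=tile_models(S)
    # init: top centre from tri of blue top
    q,m=edgefit(im,Mt,[yy-.0,.29,.012,0,.297],prior=(np.array([yy,.29,.01,0,.297]),np.array([.1,.1,.02,.2,.03])))
    print(name,q.round(4),m)
    for c,b,s in(('side',(175,245,285,335),7),('top',(140,170,200,260),6.5)):
        crop(c,im[c],b,s,f'pics/o_{name}_{c}.png',overlay(c,Mt,q))
# rough
for n,a,b in (('blue_near_top_front',(212,272),(155.5,206)),('blue_far',(188.5,257.5),(155.5,183.5))):
    print(n,tri(np.array(a),np.array(b)))
E
python3 m1.py
```

```text
tray [ 0.5007 -0.0674  0.0093  0.0186  0.0526] [(np.float64(0.31), np.float64(-0.33)), (np.float64(0.2), np.float64(-0.24)), (np.float64(0.06), np.float64(0.16)), (np.float64(0.31), np.float64(0.26)), (np.float64(0.54), np.float64(0.57)), (np.float64(0.09), np.float64(-0.07)), (np.float64(0.18), np.float64(0.23)), (np.float64(0.08), np.float64(-0.13)), (np.float64(0.7), np.float64(-0.11)), (np.float64(0.2), np.float64(0.31)), (np.float64(0.03), np.float64(-0.03)), (np.float64(0.03), np.float64(0.02)), (np.float64(0.03), np.float64(-0.03)), (np.float64(0.18), np.float64(-0.16)), (np.float64(0.03), np.float64(-0.03)), (np.float64(0.11), np.float64(0.07))]
slot_mid [ 0.61869611 -0.06627037  0.062     ]
blue [0.5677 0.2905 0.0048 0.0053 0.2832] [(np.float64(0.17), np.float64(-0.08)), (np.float64(0.16), np.float64(0.05)), (np.float64(0.34), np.float64(0.37)), (np.float64(0.29), np.float64(-0.26)), (np.float64(0.15), np.float64(0.09)), (np.float64(0.19), np.float64(0.06)), (np.float64(0.4), np.float64(-0.34)), (np.float64(9.0), np.float64(9.0)), (np.float64(0.04), np.float64(-0.0)), (np.float64(0.39), np.float64(0.13))]
amber [4.601e-01 2.902e-01 6.700e-03 2.000e-04 2.915e-01] [(np.float64(0.14), np.float64(-0.06)), (np.float64(0.2), np.float64(0.2)), (np.float64(0.07), np.float64(0.02)), (np.float64(0.37), np.float64(-0.42)), (np.float64(0.07), np.float64(0.04)), (np.float64(0.03), np.float64(-0.11)), (np.float64(0.54), np.float64(0.3)), (np.float64(9.0), np.float64(9.0)), (np.float64(0.05), np.float64(0.02)), (np.float64(0.32), np.float64(-0.13))]
blue_near_top_front (array([0.51882572, 0.31785753, 0.12910752]), array([ 0.50240838,  0.07545634, -0.31939445, -0.54678028]))
blue_far (array([0.58733442, 0.31998283, 0.13247009]), array([ 1.15871366,  0.206649  , -0.73747026, -1.23164958]))
```

View pics/o_blue_side.png

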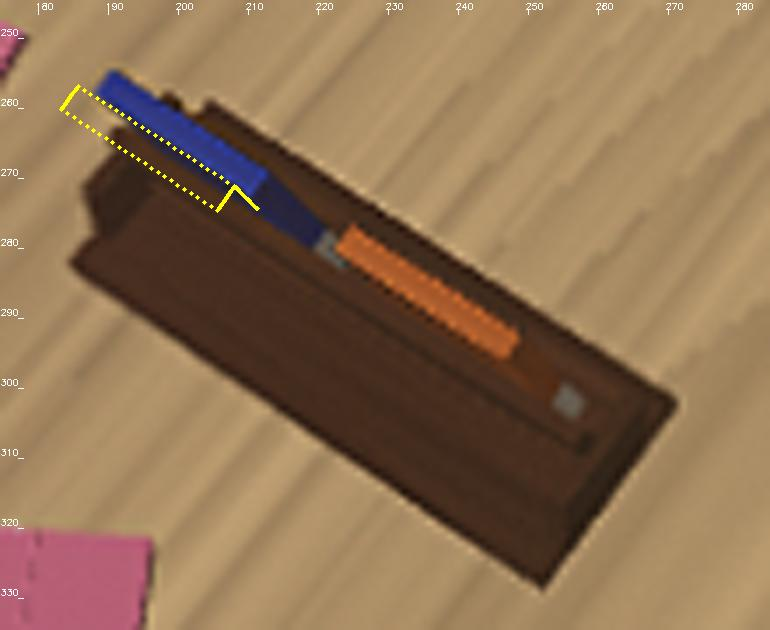

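View pics/o_blue_top.png

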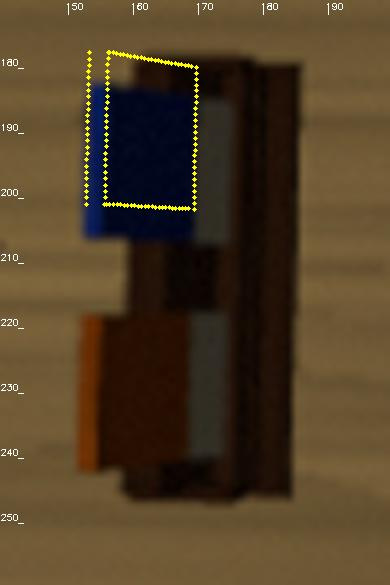

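View pics/o_side.png

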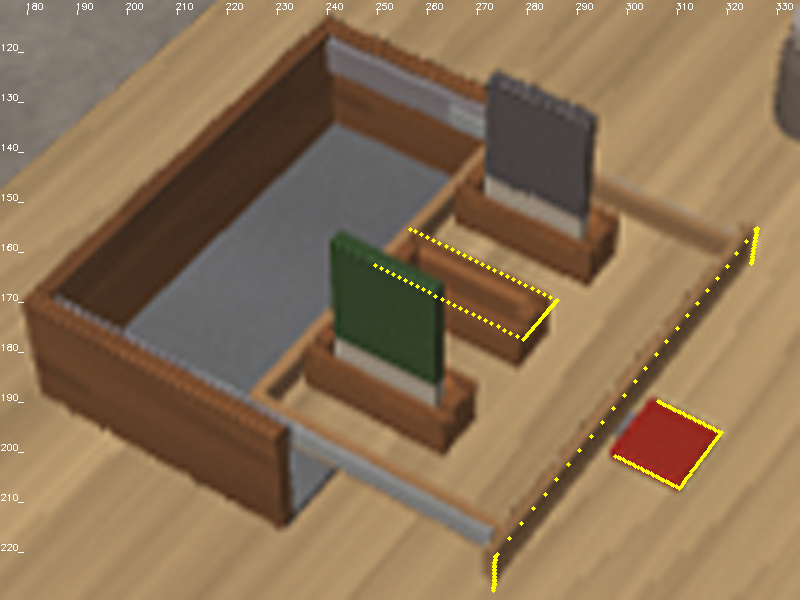

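View pics/o_top.png

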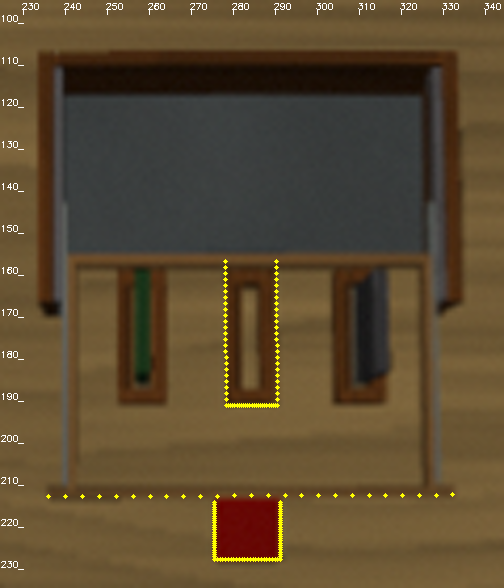

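```bash
sed -i "s/(('blue',.57)/(('blue',.553)/; s/\[yy-.0,.29/[yy,.288/" m1.py; python3 m1.py
python3 - <<'E'
from h import *
im={c:cv2.imread(f'pics/{c}0.png')[:,:,::-1] for c in('side','top')}
crop('side',im['side'],(240,140,300,200),12,'pics/z1.png')
crop('top',im['top'],(265,150,305,230),9,'pics/z2.png')
E
```

```text
tray [ 0.5007 -0.0674  0.0093  0.0186  0.0526] [(np.float64(0.31), np.float64(-0.33)), (np.float64(0.2), np.float64(-0.24)), (np.float64(0.06), np.float64(0.16)), (np.float64(0.31), np.float64(0.26)), (np.float64(0.54), np.float64(0.57)), (np.float64(0.09), np.float64(-0.07)), (np.float64(0.18), np.float64(0.23)), (np.float64(0.08), np.float64(-0.13)), (np.float64(0.7), np.float64(-0.11)), (np.float64(0.2), np.float64(0.31)), (np.float64(0.03), np.float64(-0.03)), (np.float64(0.03), np.float64(0.02)), (np.float64(0.03), np.float64(-0.03)), (np.float64(0.18), np.float64(-0.16)), (np.float64(0.03), np.float64(-0.03)), (np.float64(0.11), np.float64(0.07))]
slot_mid [ 0.61869611 -0.06627037  0.062     ]
blue [ 0.5464  0.287   0.022  -0.2407  0.3266] [(np.float64(0.59), np.float64(-0.1)), (np.float64(0.33), np.float64(0.06)), (np.float64(0.09), np.float64(-0.06)), (np.float64(0.12), np.float64(-0.14)), (np.float64(0.47), np.float64(-0.37)), (np.float64(0.38), np.float64(0.14)), (np.float64(0.34), np.float64(-0.1)), (np.float64(0.31), np.float64(0.2)), (np.float64(0.73), np.float64(-0.09)), (np.float64(0.13), np.float64(0.11))]
amber [4.604e-01 2.903e-01 6.600e-03 4.000e-04 2.911e-01] [(np.float64(0.18), np.float64(-0.08)), (np.float64(0.2), np.float64(0.19)), (np.float64(0.06), np.float64(0.1)), (np.float64(0.29), np.float64(-0.32)), (np.float64(0.1), np.float64(0.05)), (np.float64(0.03), np.float64(-0.09)), (np.float64(0.44), np.float64(-0.44)), (np.float64(9.0), np.float64(9.0)), (np.float64(0.05), np.float64(0.02)), (np.float64(0.37), np.float64(-0.14))]
blue_near_top_front (array([0.51882572, 0.31785753, 0.12910752]), array([ 0.50240838,  0.07545634, -0.31939445, -0.54678028]))
blue_far (array([0.58733442, 0.31998283, 0.13247009]), array([ 1.15871366,  0.206649  , -0.73747026, -1.23164958]))
```

View pics/z1.png

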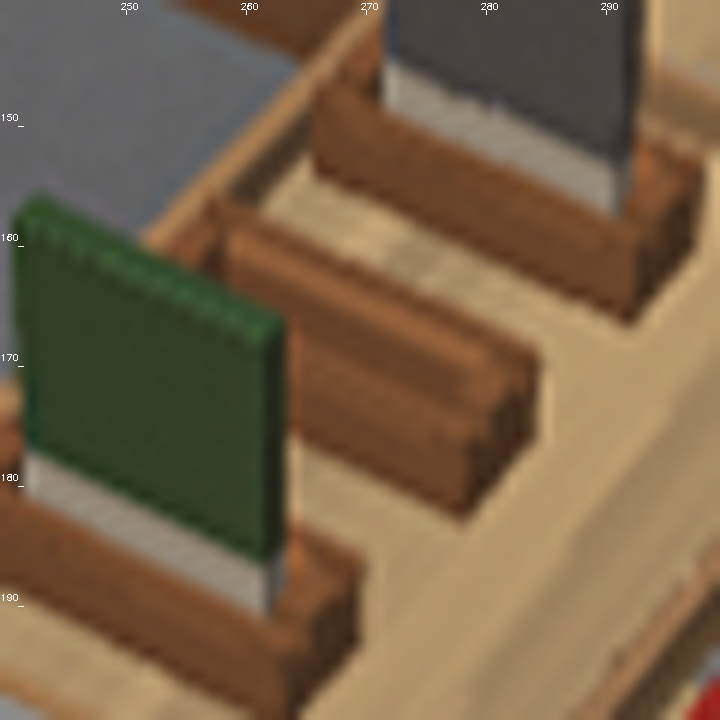

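View pics/z2.png

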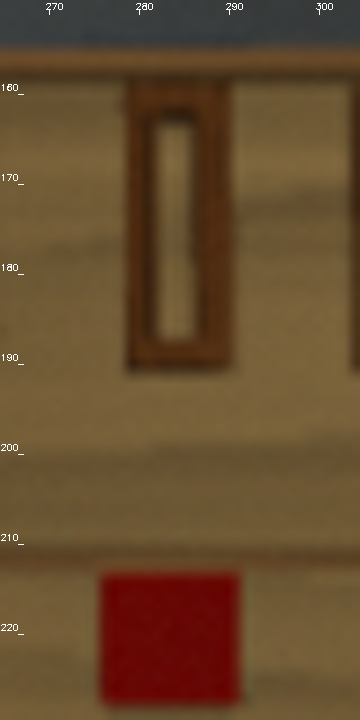

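View pics/o_blue_side.png

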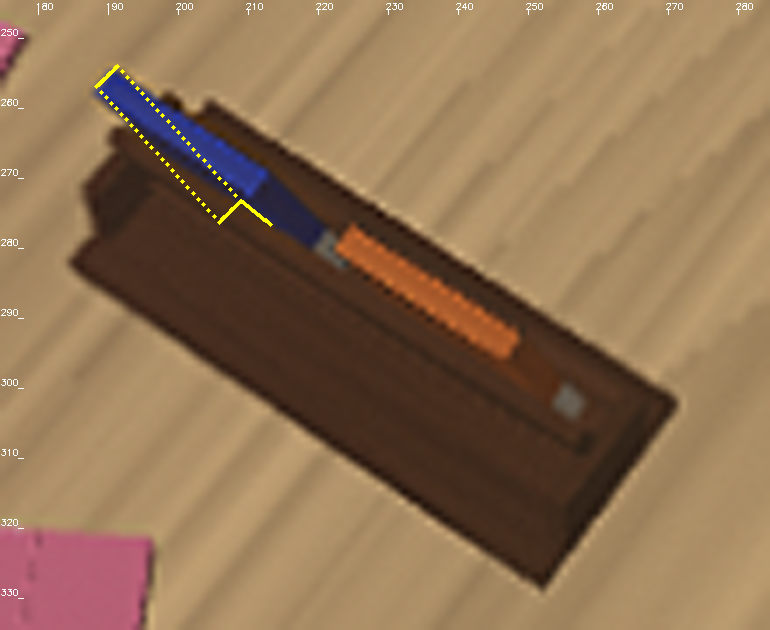

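View pics/o_blue_top.png

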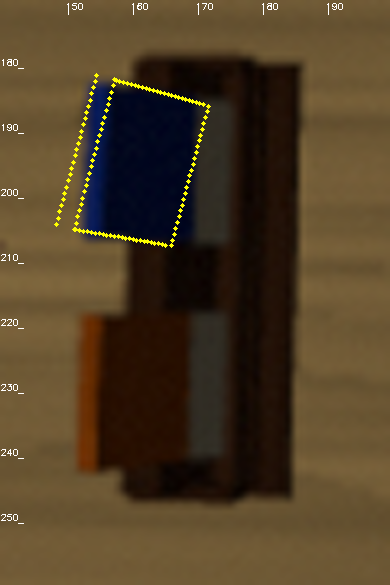

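Run:
```python
from h import *
print(P['side']['C'],P['top']['C'])
for z in(0,.05,.13):
    print(z,[proj('side',[x,y,z])[0].round(1) for x,y in((.5,.3),(.6,.3),(.5,.4))])
for n,uv in dict(rA=(204,259.5),rB=(269.5,302),rC=(251,328),rD=(184,282)).items(): print(n,onz('side',uv,.0).round(3),onz('side',uv,.03).round(3))
for n,uv in dict(a=(159,178.5),b=(185,180),c=(184,246),d=(158,246)).items(): print(n,onz('top',uv,.0).round(3),onz('top',uv,.05).round(3))
```

```text
[0.14513272 0.66147027 1.03078388] [0.50077247 0.01846054 1.16927474]
0 [array([226.8, 294.7]), array([197.3, 275.3]), array([202.7, 324.7])]
0.05 [array([225.5, 285.9]), array([195. , 266.1]), array([200.5, 316.7])]
0.13 [array([223.4, 270.4]), array([191.1, 249.9]), array([196.5, 302.4])]
rA [0.616 0.251 0.   ] [0.602 0.263 0.03 ]
rB [0.397 0.254 0.   ] [0.389 0.266 0.03 ]
rC [0.396 0.338 0.   ] [0.388 0.348 0.03 ]
rD [0.616 0.336 0.   ] [0.603 0.345 0.03 ]
a [0.611 0.345 0.   ] [0.606 0.331 0.05 ]
b [0.607 0.257 0.   ] [0.602 0.247 0.05 ]
c [0.388 0.256 0.   ] [0.393 0.246 0.05 ]
d [0.387 0.343 0.   ] [0.392 0.329 0.05 ]
```

```bash
cat > m2.py <<'E'
from h import *
im={c:cv2.imread(f'pics/{c}0.png')[:,:,::-1] for c in('side','top')}
W,H=.035,.005
obs={'blue':[('side',(W,-H,.12),(190.5,254.5)),('side',(-W,-H,.12),(212,268.7)),('side',(W,H,.12),(187.7,257.5)),('side',(-W,H,.12),(209.3,272.3)),
('top',(-W,H,.12),(152,206)),('top',(W,H,.12),(152.7,182.7)),('top',(-W,-H,.12),(155,206)),('top',(W,-H,.12),(155.8,183)),('top',(W,-H,.04),(169.3,184)),('top',(-W,-H,.04),(168.7,206.8))]}
q0=np.array([.553,.288,.012,0,.297])
def f(q):
    r=[]
    for c,p,uv in obs['blue']: r+=list((proj(c,tile_pts(q)(p))[0]-uv))
    return np.r_[r,(q-q0)/[.1,.1,.1,.5,.02]]
s=least_squares(f,q0,x_scale=.01);print(s.x.round(4));print(s.fun.round(1))
S=[('side',(-W,-H,.12),(W,-H,.12)),('side',(-W,H,.12),(W,H,.12)),('side',(-W,-H,.12),(-W,H,.12)),('side',(W,-H,.12),(W,H,.12)),
('top',(-W,H,.12),(W,H,.12)),('top',(-W,-H,.12),(W,-H,.12)),('top',(W,-H,.045),(W,-H,.119)),('top',(-W,-H,.045),(-W,-H,.119)),('top',(-W,-H,.04),(W,-H,.04))]
print('single cams:')
for cams in(('side',),('top',),('side','top')):
    Mt=tile_models([k for k in S if k[0] in cams])
    q,m=edgefit(im,Mt,s.x,search=1.5,prior=(q0,np.array([.1,.1,.004,.2,.005])))
    print(cams,q.round(4),[a[1] for a in m])
for c,b,sc in(('side',(175,245,285,335),7),('top',(140,170,200,260),6.5)):
    crop(c,im[c],b,sc,f'pics/p_{c}.png',overlay(c,Mt,q))
# tray per camera
M=tray_models()
for cams in(('side',),('top',)):
    x,m=edgefit(im,[k for i,k in enumerate(M) if k[0] in cams and (i not in (6,7,8))],[.501,-.067,0.009,.0186,.052],search=2.5,prior=(np.array([.5,-.067,0,.0186,.052]),np.array([.1,.1,.2,.02,.02])))
    print(cams,x.round(4),[a[1] for a in m],T(*x[:3])((.118,0,0)))
E
python3 m2.py
```

```text
[ 0.552   0.2857  0.0259 -0.016   0.2936]
[-0.1 -0.4  0.9  0.4  0.2  0.   1.1  0.4 -0.5 -0.2 -0.2 -0.8 -0.5 -0.2
 -0.3 -1.1  0.3  0.2  0.  -0.3 -0.  -0.   0.1 -0.  -0.2]
single cams:
('side',) [0.5568 0.2819 0.0168 0.0054 0.297 ] [np.float64(-0.1), np.float64(0.14), np.float64(0.03), np.float64(-0.03)]
('top',) [ 0.5516  0.2871  0.0154 -0.0026  0.2918] [np.float64(-0.02), np.float64(-0.03), np.float64(-0.09), np.float64(0.07), np.float64(0.05)]
('side', 'top') [ 0.5521  0.285   0.0242 -0.0151  0.2929] [np.float64(0.03), np.float64(0.2), np.float64(-0.24), np.float64(-0.14), np.float64(-0.16), np.float64(-0.14), np.float64(0.19), np.float64(0.28), np.float64(0.03)]
('side',) [ 0.5006 -0.0661  0.0154  0.0186  0.052 ] [np.float64(-0.38), np.float64(0.02), np.float64(0.19), np.float64(0.24), np.float64(0.34), np.float64(-0.29)] [ 0.618545   -0.06425462  0.        ]
('top',) [ 0.5002 -0.0675  0.0079  0.0183  0.0526] [np.float64(0.23), np.float64(-0.14), np.float64(0.05), np.float64(-0.01), np.float64(-0.02), np.float64(-0.02), np.float64(-0.0)] [ 0.61823883 -0.06655934  0.        ]
```

View pics/p_side.png

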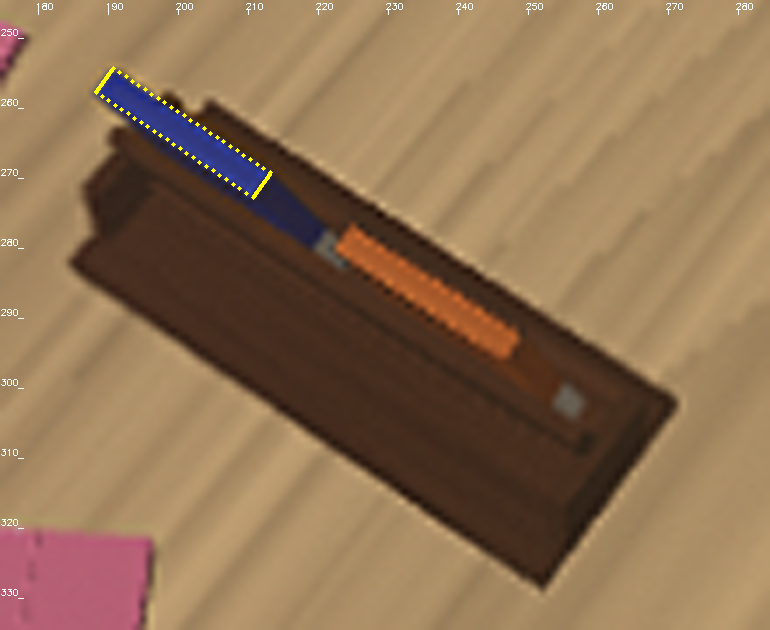

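View pics/p_top.png

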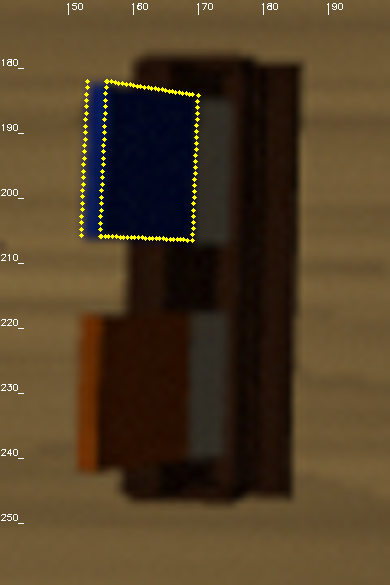

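send_rows:
  rows:
    - [-1, 0, 0, -0.02, 0, 0, 0.0733]
    - [-1, 0, 0, -0.02, 0, 0, 0.0733]
    - [-1, 0, 0, -0.02, 0, 0, 0.0733]
    - [-1, 0, 0, -0.02, 0, 0, 0.0733]
    - [-1, 0.015, -0.04, 0, 0, 0, 0]
    - [-1, 0.015, -0.04, 0, 0, 0, 0]
    - [-1, 0.015, -0.04, 0, 0, 0, 0]
    - [-1, 0.015, -0.04, 0, 0, 0, 0]
  force: 40

```text
time: 2.3
position: [0.241, -0.4371, 0.3195]
eef_rot: [1.0, -0.0, 0.0, 0.0]
ft_force: [-0.2, -0.9, 0.8]
grip_width: 0.0852
```

send_rows:
  rows:
    - [-1, 0.0194, -0.049, 0, 0, 0, 0]
    - [-1, 0.0194, -0.049, 0, 0, 0, 0]
    - [-1, 0.0194, -0.049, 0, 0, 0, 0]
    - [-1, 0.0194, -0.049, 0, 0, 0, 0]
    - [-1, 0.0194, -0.049, 0, 0, 0, 0]
    - [-1, 0.0194, -0.049, 0, 0, 0, 0]
    - [-1, 0.0194, -0.049, 0, 0, 0, 0]
    - [-1, 0.0194, -0.049, 0, 0, 0, 0]
    - [-1, 0.0194, -0.049, 0, 0, 0, 0]
    - [-1, 0.0194, -0.049, 0, 0, 0, 0]
    - [-1, 0.0194, -0.049, 0, 0, 0, 0]
    - [-1, 0.0194, -0.049, 0, 0, 0, 0]
    - [-1, 0.0194, -0.049, 0, 0, 0, 0]
    - [-1, 0.0194, -0.049, 0, 0, 0, 0]
    - [-1, 0.0194, -0.049, 0, 0, 0, 0]
    - [-1, 0.0194, -0.049, 0, 0, 0, 0]
    - [-1, 0, 0, 0.03, -0.1485, 0, 0]
    - [-1, 0, 0, 0.03, -0.1485, 0, 0]
    - [-1, 0, 0, 0, 0, 0, 0]

```text
time: 4.68
position: [0.548, 0.3436, 0.2556]
eef_rot: [0.989, 0.003, -0.003, 0.149]
ft_force: [0.9, 1.3, 0.3]
grip_width: 0.0854
```

Run:
```python
from h import *
s=read_state();print(s['position'],R.from_quat(s['eef_rot']).as_matrix().round(3).tolist())
for c,b,k in(('side',(150,200,290,340),5),('top',(110,140,230,260),5)):
    im=read_camera(c);cv2.imwrite(f'pics/{c}1.png',im[:,:,::-1]);
    p=s['position'];M=R.from_quat(s['eef_rot'])
    mk=[(proj(c,p)[0],(0,255,255)),(proj(c,p+M.apply([0,0,.008]))[0],(0,0,255))]+[(proj(c,p+M.apply([0,a,.0]))[0],(0,255,0)) for a in(-.0426,.0426)]
    crop(c,im,b,k,f'pics/q_{c}.png',mk)
```

```text
[0.54803455 0.34361105 0.25561378] [[1.0, 0.007, -0.005], [0.005, -0.956, -0.295], [-0.007, 0.295, -0.956]]
```

View pics/q_side.png

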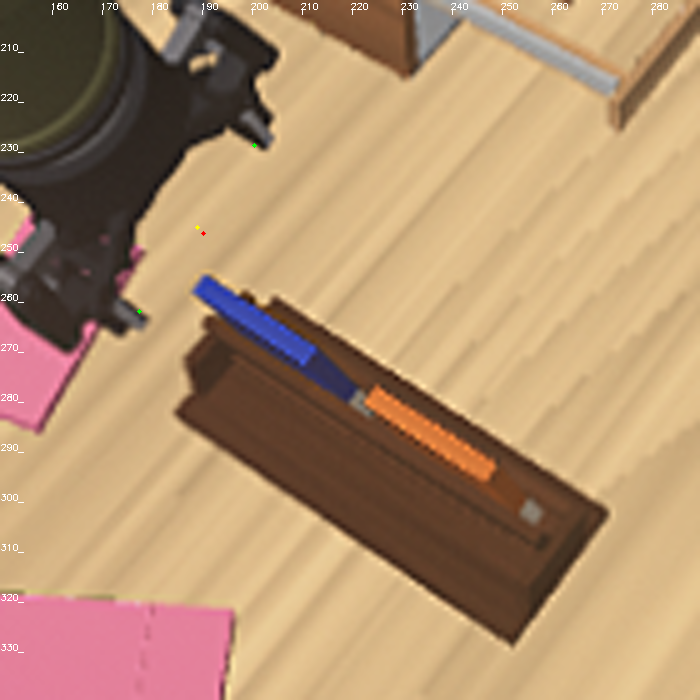

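View pics/q_top.png

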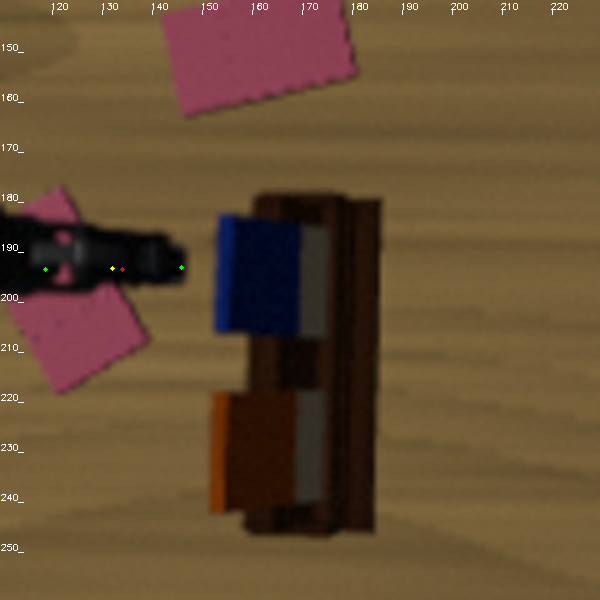

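send_rows:
  rows:
    - [-1, 0.005, -0.0145, 0, 0, 0, 0]
    - [-1, 0, 0, 0.03, 0, 0, 0]
    - [-1, 0, 0, 0.03, 0, 0, 0]
    - [-1, 0, 0, 0.03, 0, 0, 0]
    - [-1, 0, 0, 0.02, 0, 0, 0]
    - [-1, 0, 0, 0, 0, 0, 0]

```text
time: 5.52
position: [0.5575, 0.32, 0.1515]
eef_rot: [0.989, -0.002, 0.0, 0.148]
ft_force: [-0.3, 0.2, -0.3]
grip_width: 0.0854
```

```bash
cat > v.py <<'E'
import sys
from h import *
n=sys.argv[1]; bx=eval(sys.argv[2]); bt=eval(sys.argv[3])
s=read_state();print(s['position'].round(4),R.from_quat(s['eef_rot']).as_matrix().round(3).tolist(),s['ft_force'].round(1),s['grip_width'],s['time'])
p=s['position'];M=R.from_quat(s['eef_rot'])
for c,b in(('side',bx),('top',bt)):
    im=read_camera(c);cv2.imwrite(f'pics/{c}{n}.png',im[:,:,::-1])
    mk=[(proj(c,p)[0],(0,255,255)),(proj(c,p+M.apply([0,0,.008]))[0],(0,0,255))]
    k=min(780/(b[2]-b[0]),580/(b[3]-b[1]))
    crop(c,im,b,k,f'pics/q{n}_{c}.png',mk)
E
python3 v.py 2 "(160,220,240,300)" "(120,160,200,240)"
```

```text
[0.5575 0.32   0.1515] [[1.0, -0.005, -0.0], [-0.005, -0.956, -0.292], [0.001, 0.292, -0.956]] [-0.3  0.2 -0.3] 0.08539533303372483 5.525
```

View pics/q2_side.png

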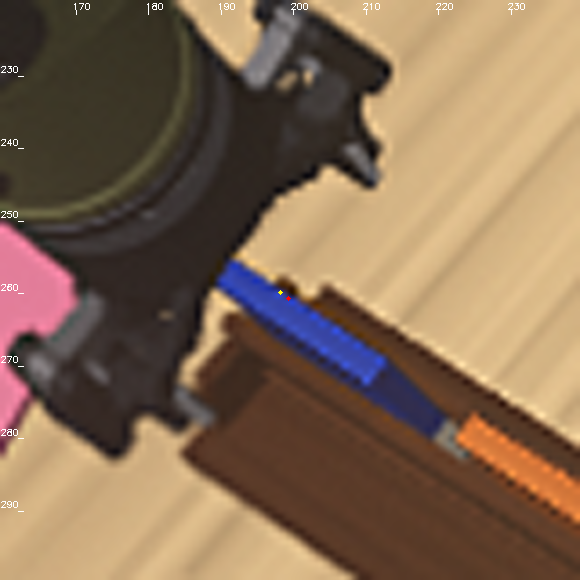

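View pics/q2_top.png

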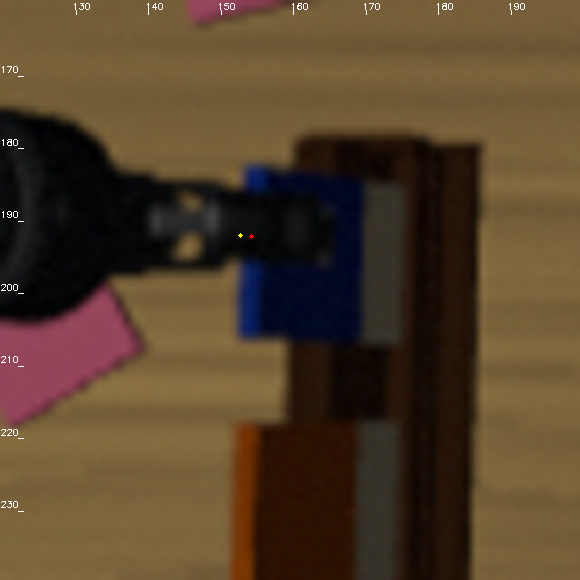

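send_rows:
  rows:
    - [-1, -0.008, -0.002, 0, 0, 0, 0]
    - [-1, 0, 0, 0.02, 0, 0, 0]
    - [-1, 0, 0, 0.02, 0, 0, 0]
    - [-1, 0, 0, 0.012, 0, 0, 0]
    - [-1, 0, 0, 0, 0, 0, 0]
    - [0.2, 0, 0, 0, 0, 0, 0]
    - [0.2, 0, 0, 0, 0, 0, 0]

```text
time: 6.5
position: [0.5485, 0.31, 0.1006]
eef_rot: [0.989, -0.0, 0.001, 0.147]
ft_force: [0.5, 0.6, -0.4]
grip_width: 0.0517
```

```bash
python3 v.py 3 "(160,220,240,300)" "(120,160,200,240)"
```

```text
[0.5485 0.31   0.1006] [[1.0, -0.001, 0.001], [-0.0, -0.957, -0.292], [0.001, 0.292, -0.957]] [ 0.5  0.6 -0.4] 0.051675507905776824 6.5
```

View pics/q3_side.png

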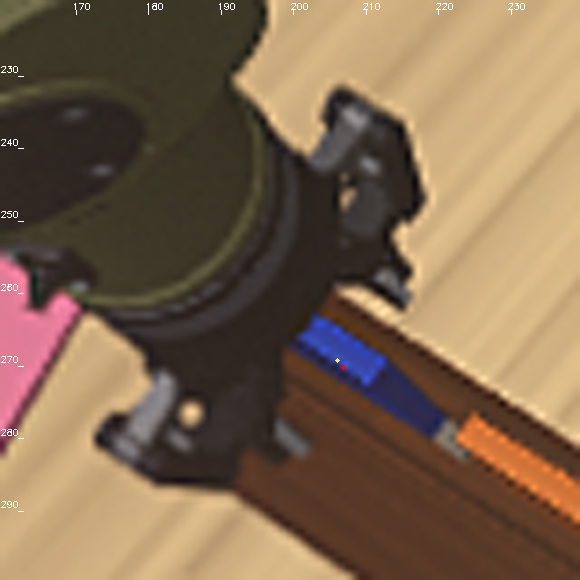

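View pics/q3_top.png

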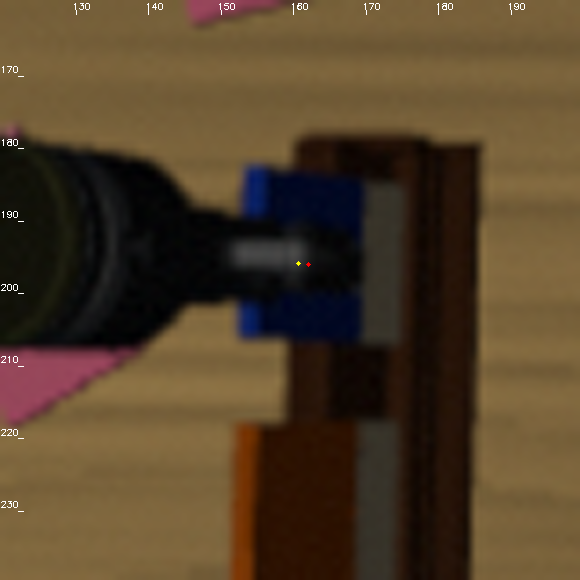

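send_rows:
  rows:
    - [0.6, 0, 0, 0, 0, 0, 0]
    - [1, 0, 0, 0, 0, 0, 0]
    - [1, 0, 0, 0, 0, 0, 0]
    - [1, 0, 0, 0, 0, 0, 0]
    - [1, 0, 0, 0, 0, 0, 0]
  force: 40

```text
time: 7.22
position: [0.5483, 0.3078, 0.1004]
eef_rot: [0.989, -0.001, -0.0, 0.149]
ft_force: [-0.4, -3.5, 6.0]
grip_width: 0.0099
```

send_rows:
  rows:
    - [1, 0, 0, -0.015, 0, 0, 0]
    - [1, 0, 0, -0.03, 0, 0, 0]
    - [1, 0, 0, -0.04, 0, 0, 0]
    - [1, 0, 0, -0.04, 0, 0, 0]
    - [1, 0, 0, -0.04, 0, 0, 0]
    - [1, 0, 0, -0.02, 0.1485, 0, 0]
    - [1, 0, 0, 0, 0.1485, 0, 0]
    - [1, 0, 0, 0, 0, 0, 0]

```text
time: 8.22
position: [0.5496, 0.3603, 0.2781]
eef_rot: [1.0, -0.002, 0.001, 0.001]
ft_force: [0.0, -0.3, -2.2]
grip_width: 0.0095
```

```bash
python3 v.py 4 "(140,170,260,290)" "(100,140,220,260)"
```

```text
[0.5496 0.3603 0.2781] [[1.0, -0.005, 0.002], [-0.005, -1.0, -0.002], [0.002, 0.002, -1.0]] [ 0.  -0.3 -2.2] 0.009495709955096892 8.225
```

View pics/q4_side.png

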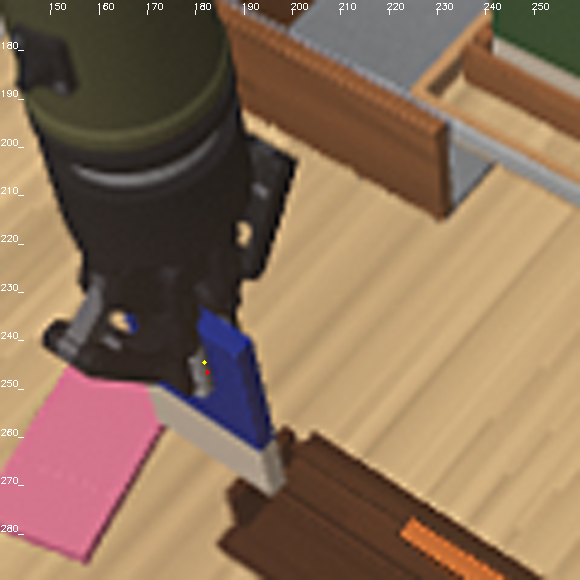

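View pics/q4_top.png

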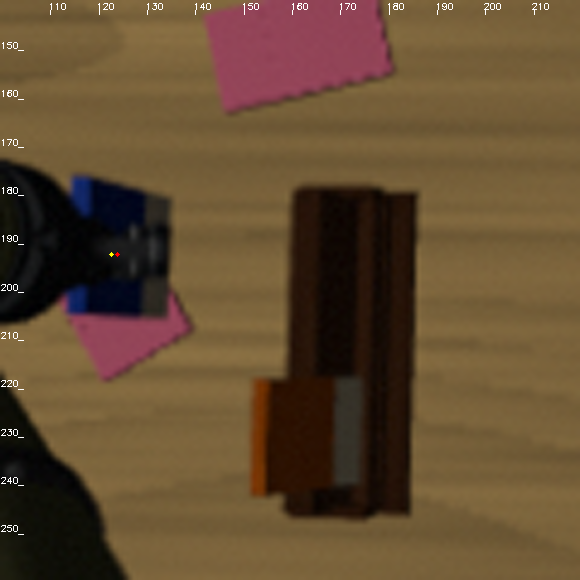

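```bash
cat > ft.py <<'E'
from h import *
W,H=.035,.005
# tile frame in tool: tile z = -tool z, tile x = tool x, tile y=-tool y ; params: cx, cz(tool z of tile centre), pitch, then camera-bias world shift per camera (2+2 px)
def held(s,n,segs,x0=None,bias=True):
    im={c:cv2.imread(f'pics/{c}{n}.png')[:,:,::-1] for c in('side','top')}
    p=s['position'];M=R.from_quat(s['eef_rot'])
    def pt(q,a,c):
        loc=R.from_rotvec([0,q[2],0]).apply([a[0],-a[1],-(a[2]-.06)])+[q[0],0,q[1]]
        o=np.array([q[3],q[4],q[5]]) if c=='side' else np.array([q[6],q[7],q[8]])
        return p+M.apply(loc)+o
    mods=[(c,lambda q,a=a,b=b,c=c:(pt(q,a,c),pt(q,b,c))) for c,a,b in segs]
    q0=np.array([0,.021,0,0,0,0,0,0,0]) if x0 is None else np.array(x0)
    pr=(q0.copy(),np.array([.02,.02,.1]+[.002]*6))
    q,m=edgefit(im,mods,q0,search=3,prior=pr)
    return q,m,mods,im
E
cat > m4.py <<'E'
from ft import *
s=read_state()
S=[('side',(-W,-H,.003),(-W,-H,.117)),('side',(-W,H,.003),(-W,H,.117)),('side',(-W,H,0),(W,H,0)),('side',(-W,H,.04),(W,H,.04)),
('side',(-W,-H,0),(-W,H,0)),('top',(-W,-H,.0),(-W,-H,.12)),('top',(W,-H,.0),(W,-H,.12)),('top',(-W,-H,0),(W,-H,0)),('top',(-W,-H,.04),(W,-H,.04))]
q,m,mods,im=held(s,'4',S)
print(q.round(4),[tuple(map(float,a)) for a in m])
for c,b,k in(('side',(160,210,230,280),8),('top',(100,160,160,220),9)): crop(c,im[c],b,k,f'pics/h_{c}.png',overlay(c,mods,q))
E
python3 m4.py
```

```text
[ 0.0055  0.0196 -0.0023  0.0016 -0.0033  0.0019 -0.0015 -0.0013 -0.0019] [(0.12, 0.0), (0.14, 0.07), (0.08, 0.01), (0.09, -0.02), (0.1, 0.0), (0.09, -0.06), (0.09, 0.07), (0.08, -0.04), (0.29, -0.01)]
```

View pics/h_side.png

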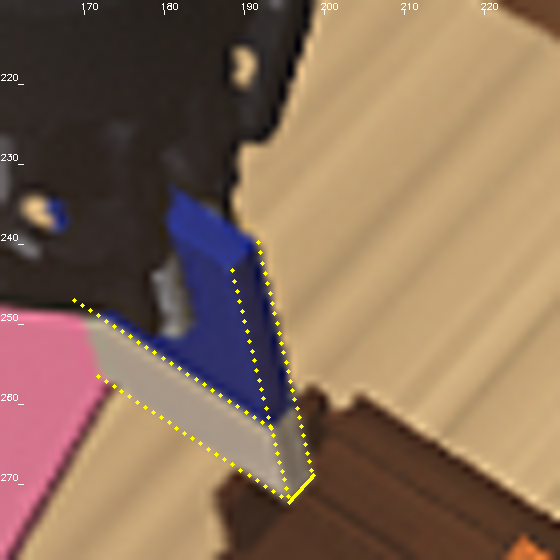

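View pics/h_top.png

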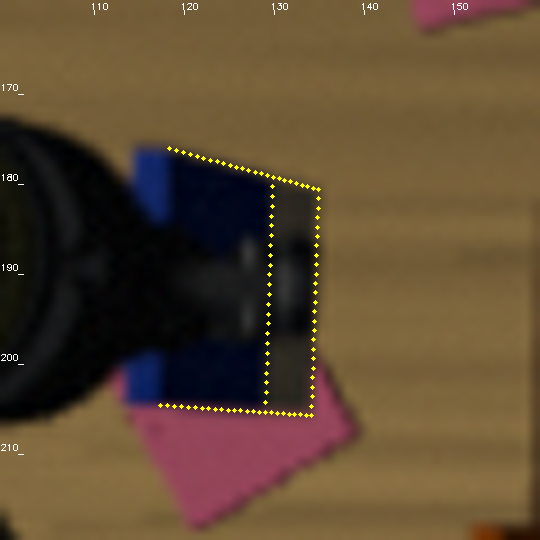

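send_rows:
  rows:
    - [1, 0, 0, -0.015, 0, 0, -0.006]
    - [1, 0, 0, -0.015, 0, 0, -0.006]
    - [1, 0.0054, 0.0355, 0, 0, 0, 0]
    - [1, 0.0054, 0.0355, 0, 0, 0, 0]
    - [1, 0.0054, 0.0355, 0, 0, 0, 0]
    - [1, 0.0054, 0.0355, 0, 0, 0, 0]
    - [1, 0.0054, 0.0355, 0, 0, 0, 0]
    - [1, 0.0054, 0.0355, 0, 0, 0, 0]
    - [1, 0.0054, 0.0355, 0, 0, 0, 0]
    - [1, 0.0054, 0.0355, 0, 0, 0, 0]
    - [1, 0.0054, 0.0355, 0, 0, 0, 0]
    - [1, 0.0054, 0.0355, 0, 0, 0, 0]
    - [1, 0.0054, 0.0355, 0, 0, 0, 0]
    - [1, 0.0054, 0.0355, 0, 0, 0, 0]
    - [1, 0, 0, 0, 0, 0, 0]

```text
time: 10.2
position: [0.6188, -0.0659, 0.3075]
eef_rot: [1.0, 0.003, 0.001, 0.002]
ft_force: [0.3, -0.3, -1.1]
grip_width: 0.0092
```

send_rows:
  rows:
    - [1, -0.0043, 0, 0.03, 0, 0, 0]
    - [1, 0, 0, 0.03, 0, 0, 0]
    - [1, 0, 0, 0.03, 0, 0, 0]
    - [1, 0, 0, 0.012, 0, 0, 0]
    - [1, 0, 0, 0, 0, 0, 0]
    - [1, 0, 0, 0, 0, 0, 0]

```text
time: 10.95
position: [0.6148, -0.0613, 0.2062]
eef_rot: [1.0, 0.006, 0.001, -0.0]
ft_force: [0.0, -0.5, -0.8]
grip_width: 0.0094
```

```bash
python3 v.py 5 "(225,110,325,210)" "(225,130,325,230)"
```

```text
[ 0.6148 -0.0613  0.2062] [[1.0, 0.012, 0.003], [0.012, -1.0, 0.0], [0.003, -0.0, -1.0]] [ 0.  -0.5 -0.8] 0.009443949454920568 10.95
```

View pics/q5_side.png

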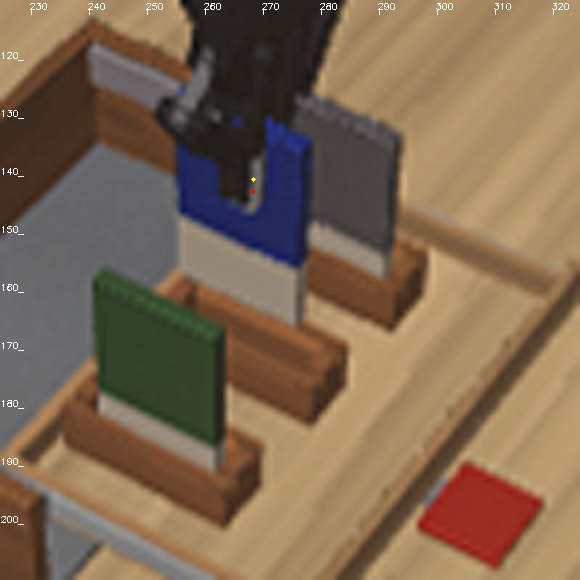

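View pics/q5_top.png

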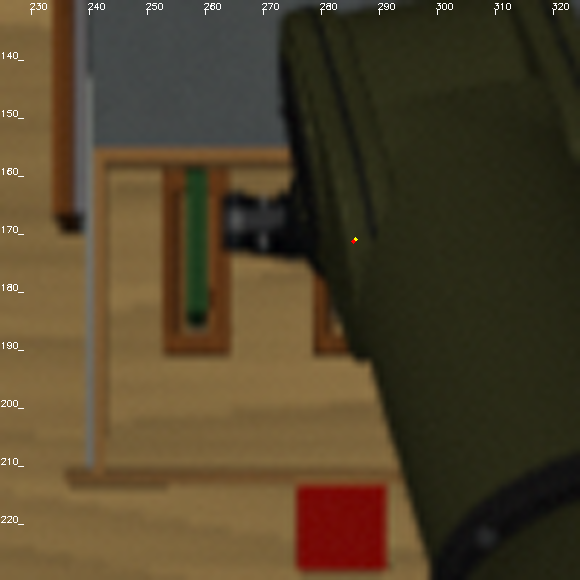

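```bash
cat > m5.py <<'E'
from ft import *
s=read_state()
im0={c:cv2.imread(f'pics/{c}0.png')[:,:,::-1] for c in('side','top')}
im5={c:cv2.imread(f'pics/{c}5.png')[:,:,::-1] for c in('side','top')}
# blocks: q = slot_mid x,y,yaw,b,halflen,zb
def bm(cam,which=(1,0,-1)):
    L=[]
    def seg(a,b):L.append((cam,lambda q,a=a,b=b:(T(*q[:3])(a(q)),T(*q[:3])(b(q)))))
    for i in which:
        o=.08*i
        seg(lambda q,o=o:(-q[4],o-q[3],.095),lambda q,o=o:(-q[4],o+q[3],.095))
        if cam=='side':
            seg(lambda q,o=o:(-q[4],o-q[3],.095),lambda q,o=o:(-q[4],o-q[3],q[5]))
            seg(lambda q,o=o:(-q[4],o+q[3],.095),lambda q,o=o:(-q[4],o+q[3],q[5]))
            seg(lambda q,o=o:(-q[4],o-q[3],q[5]),lambda q,o=o:(-q[4],o+q[3],q[5]))
            if i: seg(lambda q,o=o:(-q[4],o+q[3],q[5]),lambda q,o=o:(q[4]*.3,o+q[3],q[5]))
        else:
            seg(lambda q,o=o:(-q[4],o-q[3],.095),lambda q,o=o:(q[4],o-q[3],.095))
            seg(lambda q,o=o:(-q[4],o+q[3],.095),lambda q,o=o:(q[4],o+q[3],.095))
    if cam=='side':
        seg(lambda q:(-q[4],-q[3],.095),lambda q:(q[4],-q[3],.095))
    for a,b in[((-.166,-.025,.042),(-.166,.025,.042)),((-.163,.025,.042),(-.125,.025,.042)),((-.163,-.025,.042),(-.125,-.025,.042))]:
        seg(lambda q,a=a:a,lambda q,b=b:b)
    return L
q0=np.array([.6185,-.065,.009,.0185,.0526,.06])
pr=(q0,np.array([.02,.02,.05,.002,.003,.006]))
for c in('side','top'):
    Mb=bm(c); q,m=edgefit(im0,Mb,q0,search=2.5,prior=pr);print(c,q.round(4),[float(a[1]) for a in m])
    b=(225,130,325,230);crop(c,im0[c],b,5.8,f'pics/b_{c}.png',overlay(c,Mb,q))
    if c=='side':qs=q
# held tile in side5
p=s['position'];M=R.from_quat(s['eef_rot'])
S=[('side',(-W,-H,.003),(-W,-H,.117)),('side',(-W,H,.003),(-W,H,.117)),('side',(-W,H,0),(W,H,0)),('side',(-W,H,.04),(W,H,.04)),('side',(-W,-H,0),(-W,H,0))]
def pt(u,a):
    loc=R.from_rotvec([0,u[2],0]).apply([a[0],-a[1],-(a[2]-.06)])+[0,0,u[3]]
    return p+M.apply(loc)+[u[0],u[1],0]
mods=[(c,lambda u,a=a,b=b:(pt(u,a),pt(u,b))) for c,a,b in S]
for sc in(.0005,.003):
    u0=np.array([.005,-.002,0,.0196]);u,m=edgefit(im5,mods,u0,search=2.5,prior=(u0,np.array([.01,.01,.05,sc])));print('held',u.round(4),[float(a[1]) for a in m])
    f=pt(u,(0,0,0));print('foot(side-cam frame)',f.round(4),'err to slot',(f[:2]-qs[:2]).round(4))
crop('side',im5['side'],(225,110,325,210),5.8,'pics/h5.png',overlay('side',mods,u))
E
python3 m5.py
```

```text
side [ 0.6177 -0.0667  0.0054  0.0171  0.0481  0.0647] [0.18, -0.12, 0.3, 0.02, 0.03, 0.1, -0.03, 0.36, -0.08, 0.19, -0.09, 0.21, -0.13, 0.1, -0.34, 0.0, 0.53, -0.13]
top [ 0.6189 -0.0666  0.008   0.0187  0.0529  0.06  ] [0.06, -0.01, -0.29, 0.05, 0.09, -0.11, -0.13, -0.19, 0.76, -0.0, 0.07, 0.0]
held [0.0054 0.0018 0.0167 0.0196] [-0.04, -0.23, 0.11, -0.0, -0.27]
foot(side-cam frame) [ 0.6212 -0.0598  0.1266] err to slot [0.0035 0.0068]
held [0.0055 0.0016 0.0166 0.0198] [-0.04, -0.23, 0.1, -0.0, -0.27]
foot(side-cam frame) [ 0.6213 -0.06    0.1264] err to slot [0.0036 0.0067]
```

View pics/b_side.png

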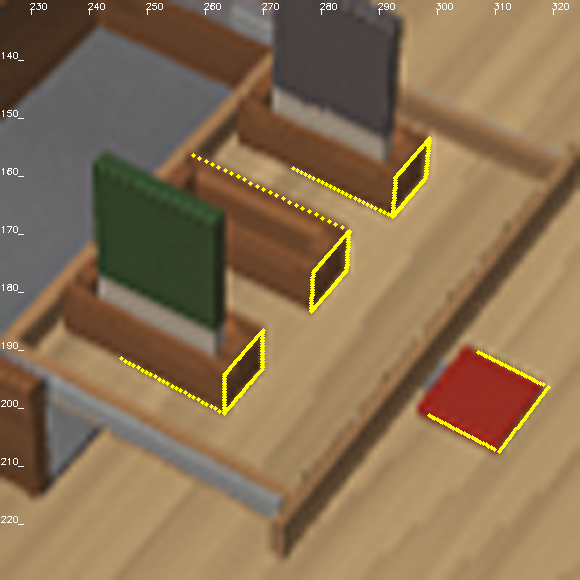

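View pics/h5.png

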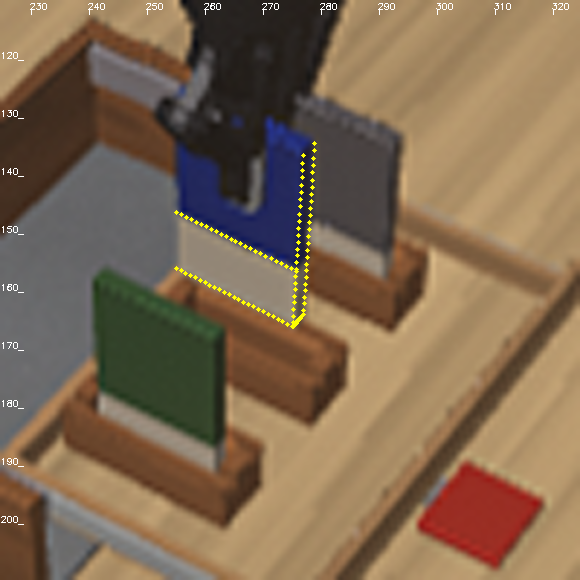

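send_rows:
  rows:
    - [1, -0.001, 0.0057, 0.012, 0, 0, 0.003]
    - [1, 0, 0, 0.012, 0, 0, 0]
    - [1, 0, 0, 0, 0, 0, 0]
    - [1, 0, 0, 0, 0, 0, 0]

```text
time: 11.55
position: [0.6128, -0.0673, 0.1806]
eef_rot: [1.0, 0.004, -0.0, -0.0]
ft_force: [-0.7, 0.2, -1.6]
grip_width: 0.009
```

```bash
python3 v.py 6 "(235,120,305,190)" "(225,130,325,230)"; sed 's/top5/top6/;s/{c}5/{c}6/;s/h5.png/h6.png/;s/(225,110,325,210),5.8/(235,120,305,190),8/' m5.py > m6.py; python3 m6.py | tail -4
```

```text
[ 0.6128 -0.0673  0.1806] [[1.0, 0.009, -0.0], [0.009, -1.0, 0.0], [-0.0, -0.0, -1.0]] [-0.7  0.2 -1.6] 0.009038759180027667 11.55
held [0.0038 0.0023 0.0333 0.0196] [0.22, -0.4, 0.1, -0.07, -0.06]
foot(side-cam frame) [ 0.6189 -0.0649  0.1015] err to slot [0.0013 0.0018]
held [0.0038 0.0024 0.0335 0.0195] [0.21, -0.4, 0.1, -0.08, -0.06]
foot(side-cam frame) [ 0.6189 -0.0648  0.1016] err to slot [0.0012 0.0018]
```

View pics/q6_side.png

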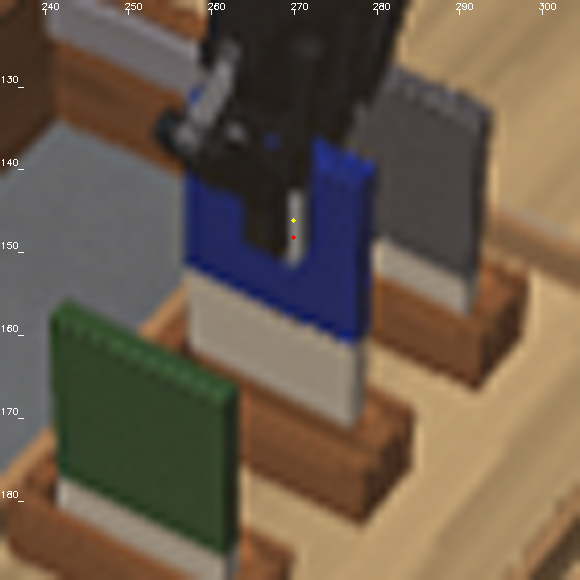

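View pics/h6.png

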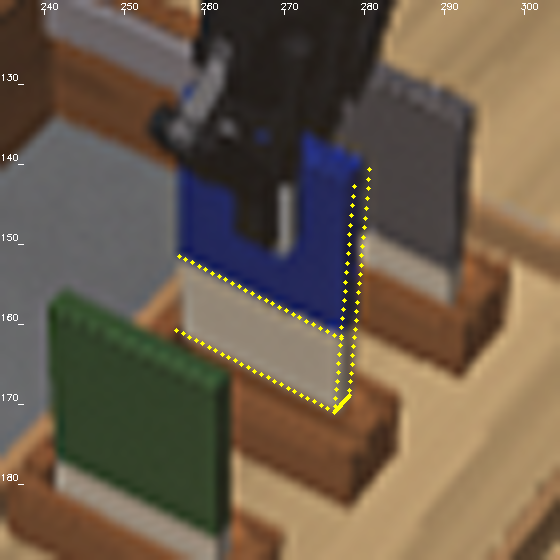

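send_rows:
  rows:
    - [1, 0, 0.001, 0.004, 0, 0, 0]
    - [1, 0, 0, 0.004, 0, 0, 0]
    - [1, 0, 0, 0.004, 0, 0, 0]
    - [1, 0, 0, 0, 0, 0, 0]

```text
time: 12.15
position: [0.6124, -0.0684, 0.1683]
eef_rot: [1.0, 0.004, -0.0, -0.0]
ft_force: [-1.4, -0.2, -2.5]
grip_width: 0.0095
```

send_rows:
  rows:
    - [1, 0, 0, 0.005, 0, 0, 0]
    - [1, 0, 0, 0.005, 0, 0, 0]
    - [1, 0, 0, 0, 0, 0, 0]

```text
time: 12.52
position: [0.6123, -0.0685, 0.1582]
eef_rot: [1.0, 0.004, -0.001, 0.0]
ft_force: [-0.2, -0.1, -2.0]
grip_width: 0.0097
```

```bash
python3 v.py 7 "(235,120,305,190)" "(225,130,325,230)"
```

```text
[ 0.6123 -0.0685  0.1582] [[1.0, 0.009, -0.001], [0.009, -1.0, -0.0], [-0.001, 0.0, -1.0]] [-0.2 -0.1 -2. ] 0.009741372915525168 12.525
```

View pics/q7_side.png

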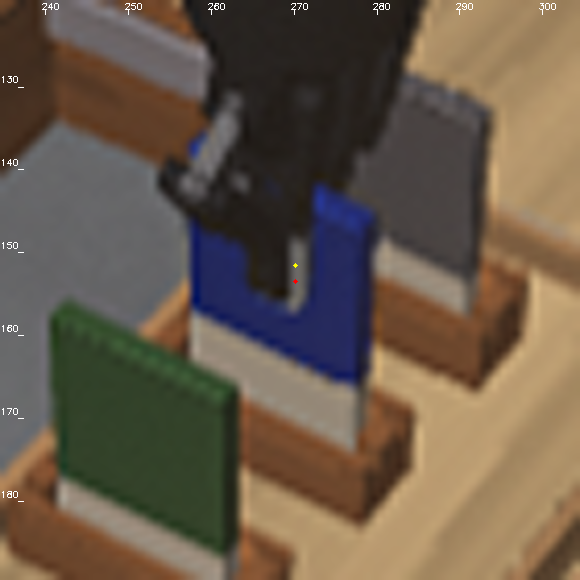

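send_rows:
  rows:
    - [1, 0, 0, 0.005, 0, 0, 0]
    - [1, 0, 0, 0.005, 0, 0, 0]
    - [1, 0, 0, 0.003, 0, 0, 0]
    - [1, 0, 0, 0, 0, 0, 0]

```text
time: 13.12
position: [0.6125, -0.0684, 0.1454]
eef_rot: [1.0, 0.004, -0.0, 0.0]
ft_force: [-0.0, 0.9, -1.6]
grip_width: 0.0095
```

send_rows:
  rows:
    - [1, 0, 0, 0.003, 0, 0, 0]
    - [1, 0, 0, 0.002, 0, 0, 0]
    - [1, 0, 0, 0, 0, 0, 0]

```text
time: 13.5
position: [0.6142, -0.0685, 0.1442]
eef_rot: [1.0, 0.004, 0.002, 0.0]
ft_force: [-4.2, -0.5, 18.6]
grip_width: 0.0097
```

```bash
python3 v.py 8 "(235,120,305,190)" "(225,130,325,230)"
```

```text
[ 0.6142 -0.0685  0.1442] [[1.0, 0.008, 0.004], [0.008, -1.0, -0.001], [0.004, 0.001, -1.0]] [-4.2 -0.5 18.6] 0.00965302018983809 13.5
```

View pics/q8_side.png

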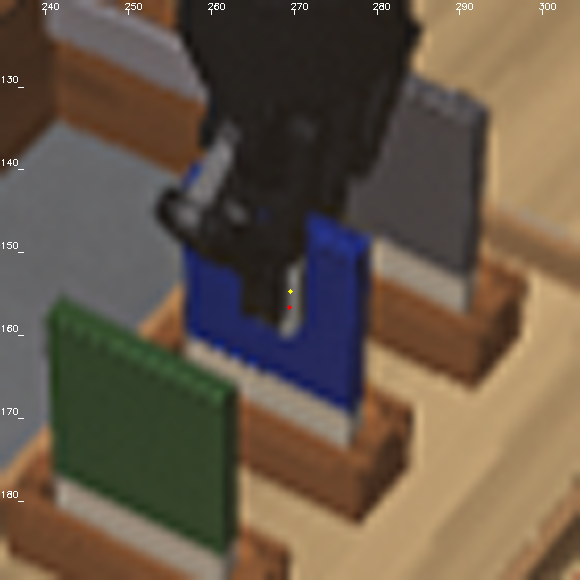

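send_rows:
  rows:
    - [0.8, 0, 0, 0, 0, 0, 0]
    - [0.5, 0, 0, 0, 0, 0, 0]
    - [0.2, 0, 0, 0, 0, 0, 0]
    - [0.2, 0, 0, 0, 0, 0, 0]
    - [0.2, 0, 0, 0, 0, 0, 0]

```text
time: 14.22
position: [0.6126, -0.0685, 0.1405]
eef_rot: [1.0, 0.004, -0.0, 0.0]
ft_force: [0.3, 0.2, 0.5]
grip_width: 0.0341
```

```bash
python3 v.py 9 "(235,130,305,200)" "(225,130,325,230)"
```

```text
[ 0.6126 -0.0685  0.1405] [[1.0, 0.009, -0.0], [0.009, -1.0, -0.0], [-0.0, 0.0, -1.0]] [0.3 0.2 0.5] 0.034115196868274994 14.225
```

View pics/q9_side.png

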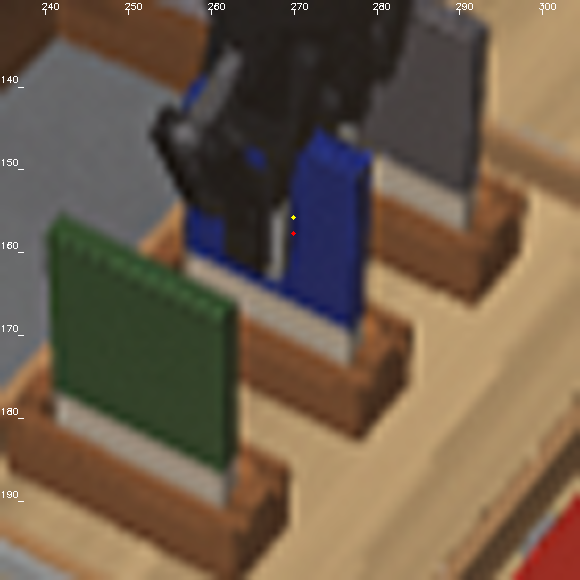

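send_rows:
  rows:
    - [0.2, 0, 0, -0.02, 0, 0, 0]
    - [0.2, 0, 0, -0.04, 0, 0, 0]
    - [0.2, 0, 0, -0.05, 0, 0, 0]
    - [0.2, -0.02, 0, -0.04, 0, 0, 0]
    - [1, -0.04, 0, 0, 0, 0, 0]
    - [1, -0.04, 0, 0, 0, 0, 0]
    - [1, -0.02, 0, 0, 0, 0, 0]
    - [1, 0, 0, 0, 0, 0, 0]
    - [1, 0, 0, 0, 0, 0, 0]

```text
time: 15.45
position: [0.4939, -0.0694, 0.2909]
eef_rot: [1.0, 0.004, 0.001, -0.0]
ft_force: [-0.0, -0.0, 0.3]
grip_width: -0.0001
```

```bash
python3 v.py 10 "(175,100,335,220)" "(225,100,345,220)"
```

```text
[ 0.4939 -0.0694  0.2909] [[1.0, 0.009, 0.002], [0.009, -1.0, 0.0], [0.002, -0.0, -1.0]] [-0.  -0.   0.3] -8.821393873569251e-05 15.45
```

View pics/q10_side.png

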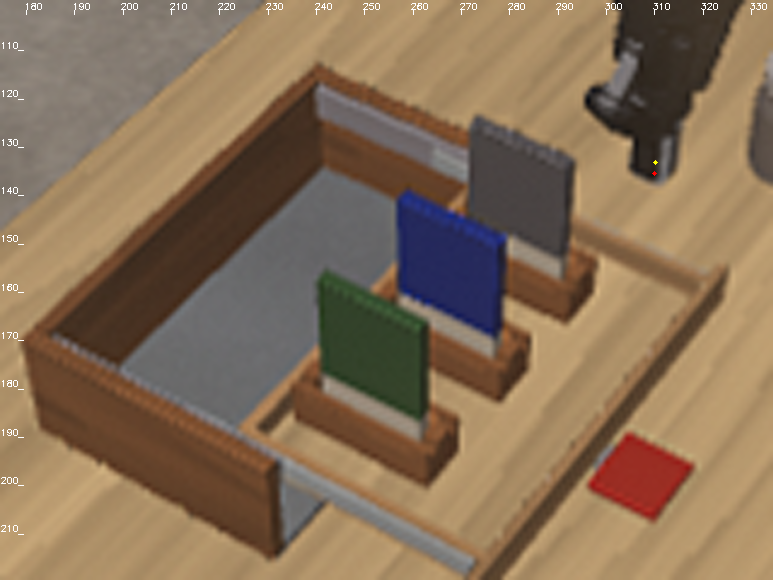

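View pics/q10_top.png

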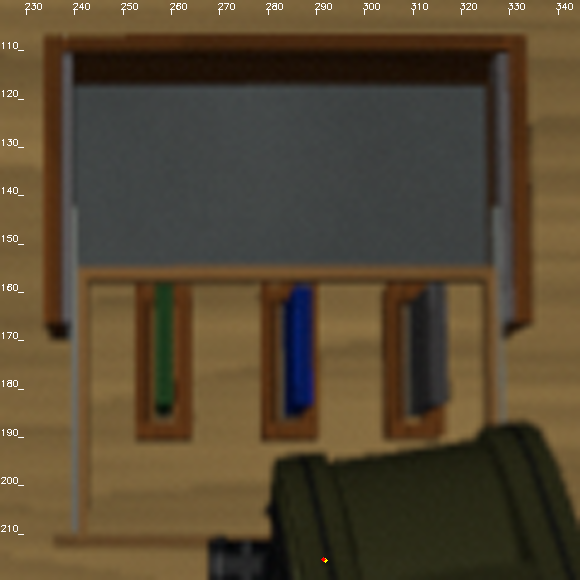

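send_rows:
  rows:
    - [1, -0.012, -0.002, 0, 0, 0, 0]
    - [1, 0, 0, 0.04, 0, 0, 0]
    - [1, 0, 0, 0.04, 0, 0, 0]
    - [1, 0, 0, 0.04, 0, 0, 0]
    - [1, 0, 0, 0.04, 0, 0, 0]
    - [1, 0, 0, 0.04, 0, 0, 0]
    - [1, 0, 0, 0.028, 0, 0, 0]
    - [1, 0, 0, 0, 0, 0, 0]

```text
time: 16.55
position: [0.4791, -0.0672, 0.0614]
eef_rot: [1.0, 0.005, -0.002, -0.0]
ft_force: [0.4, -0.1, 1.1]
grip_width: -0.0003
```

```bash
python3 v.py 11 "(255,130,355,230)" "(225,150,325,250)"
```

```text
[ 0.4791 -0.0672  0.0614] [[1.0, 0.009, -0.004], [0.009, -1.0, 0.0], [-0.004, -0.0, -1.0]] [ 0.4 -0.1  1.1] -0.00028030432764660656 16.55
```

View pics/q11_side.png

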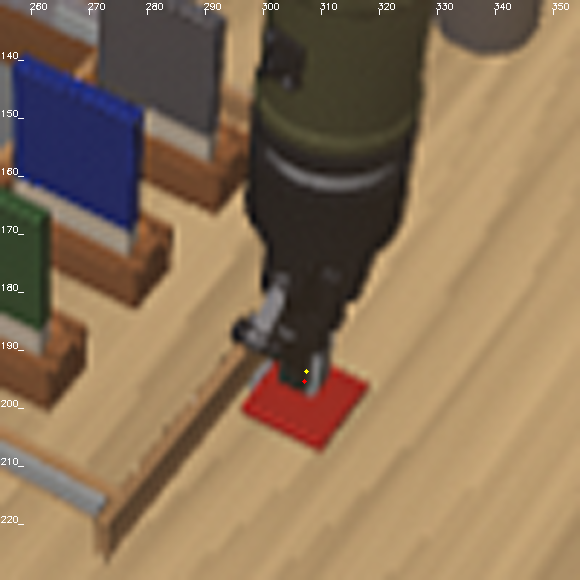

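send_rows:
  rows:
    - [1, 0, 0, 0.01, 0, 0, 0]
    - [1, 0, 0, 0.01, 0, 0, 0]
    - [1, 0, 0, 0.006, 0, 0, 0]
    - [1, 0, 0, 0.002, 0, 0, 0]
    - [1, 0, 0, 0, 0, 0, 0]

```text
time: 17.27
position: [0.4816, -0.0677, 0.0349]
eef_rot: [1.0, 0.004, 0.001, 0.0]
ft_force: [2.6, -0.6, 3.7]
grip_width: 0.0
```

send_rows:
  rows:
    - [1, 0.006, 0, 0.002, 0, 0, 0]
    - [1, 0.006, 0, 0, 0, 0, 0]
    - [1, 0.006, 0, 0, 0, 0, 0]
    - [1, 0, 0, 0, 0, 0, 0]

```text
time: 17.77
position: [0.4993, -0.0676, 0.0338]
eef_rot: [1.0, 0.004, 0.001, 0.0]
ft_force: [-0.2, -0.7, 12.4]
grip_width: -0.0002
```

```bash
python3 v.py 12 "(235,110,355,230)" "(225,100,345,220)"
```

```text
[ 0.4993 -0.0676  0.0338] [[1.0, 0.009, 0.001], [0.009, -1.0, -0.0], [0.001, 0.0, -1.0]] [-0.2 -0.7 12.4] -0.00015816113643456667 17.775
```

View pics/q12_side.png

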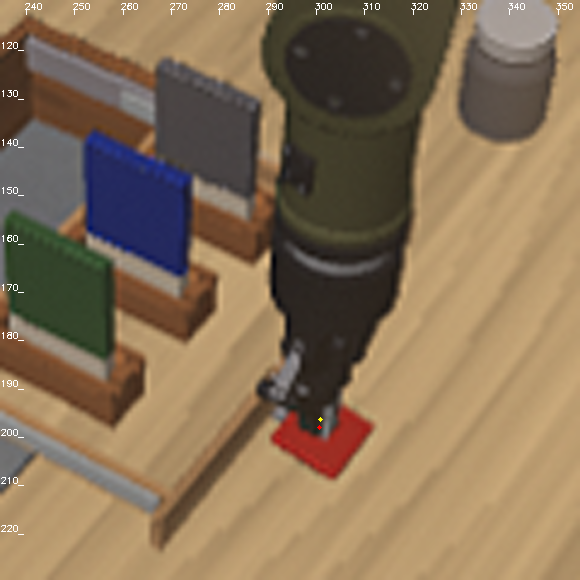

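View pics/q12_top.png

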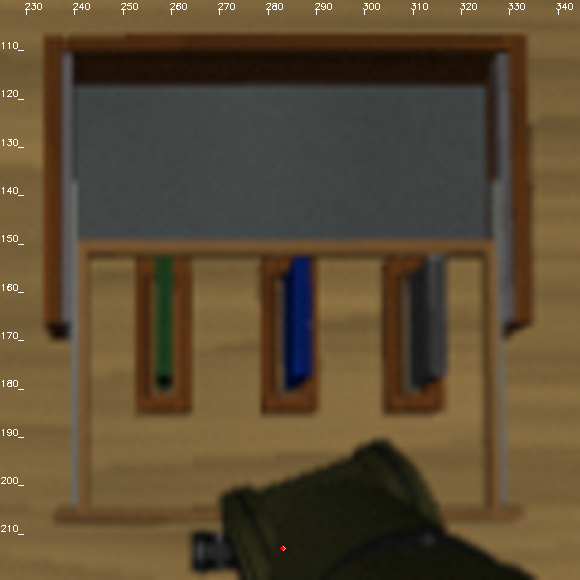

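send_rows:
  rows:
    - [1, 0.006, 0, 0, 0, 0, 0]
    - [1, 0.006, 0, 0, 0, 0, 0]
    - [1, 0.006, 0, 0, 0, 0, 0]
    - [1, 0.006, 0, 0, 0, 0, 0]
    - [1, 0.006, 0, 0, 0, 0, 0]
    - [1, 0.003, 0, 0, 0, 0, 0]
    - [1, 0, 0, 0, 0, 0, 0]
    - [1, 0, 0, -0.01, 0, 0, 0]
    - [1, 0, 0, -0.012, 0, 0, 0]
    - [1, 0, 0, -0.01, 0, 0, 0]
    - [1, 0, 0, 0, 0, 0, 0]

```text
time: 19.25
position: [0.5319, -0.0672, 0.0655]
eef_rot: [1.0, 0.004, 0.0, -0.0]
ft_force: [-0.3, 0.7, 0.0]
grip_width: -0.0
```

```bash
python3 v.py 13 "(235,110,355,230)" "(225,100,345,220)"
```

```text
[ 0.5319 -0.0672  0.0655] [[1.0, 0.008, 0.001], [0.008, -1.0, 0.0], [0.001, -0.0, -1.0]] [-0.3  0.7  0. ] -1.9536763625313933e-05 19.25
```

View pics/q13_side.png

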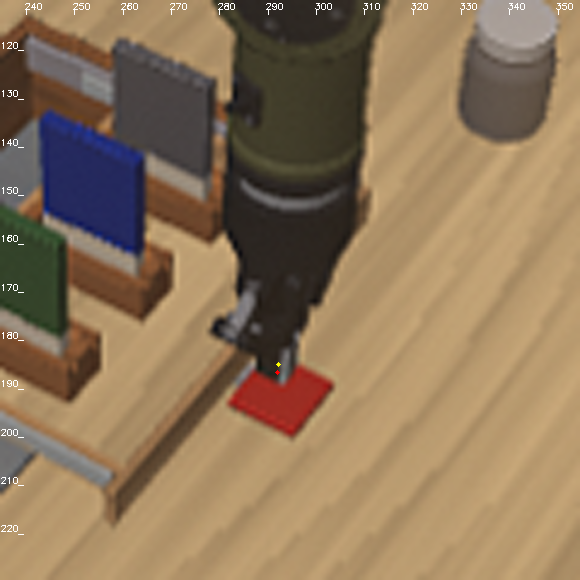

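View pics/q13_top.png

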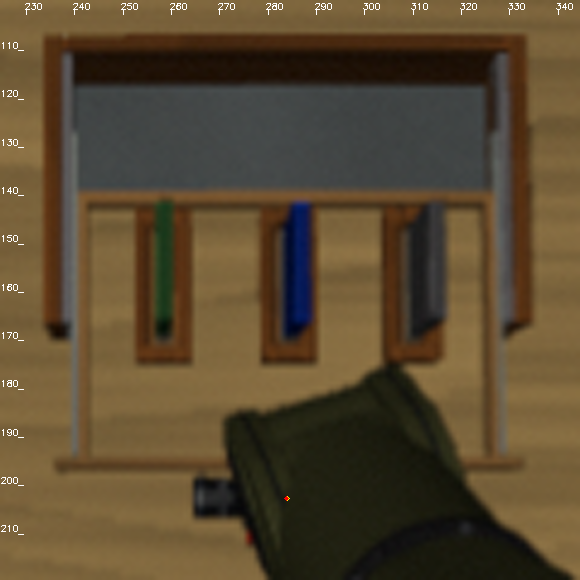

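send_rows:
  rows:
    - [1, 0.006, 0, 0, 0, 0, 0]
    - [1, 0.006, 0, 0, 0, 0, 0]
    - [1, 0.007, 0, 0, 0, 0, 0]
    - [1, 0.007, 0, 0, 0, 0, 0]
    - [1, 0.007, 0, 0, 0, 0, 0]
    - [1, 0.007, 0, 0, 0, 0, 0]
    - [1, 0.007, 0, 0, 0, 0, 0]
    - [1, 0.007, 0, 0, 0, 0, 0]
    - [1, 0.006, 0, 0, 0, 0, 0]
    - [1, 0.005, 0, 0, 0, 0, 0]
    - [1, 0, 0, 0, 0, 0, 0]

```text
time: 20.72
position: [0.5983, -0.0665, 0.0652]
eef_rot: [1.0, 0.004, 0.001, -0.0]
ft_force: [-0.1, -0.1, -0.4]
grip_width: -0.0002
```

send_rows:
  rows:
    - [1, 0.004, 0, 0, 0, 0, 0]
    - [1, 0.004, 0, 0, 0, 0, 0]
    - [1, 0.003, 0, 0, 0, 0, 0]
    - [1, 0, 0, 0, 0, 0, 0]

```text
time: 21.22
position: [0.6087, -0.0665, 0.0649]
eef_rot: [1.0, 0.004, 0.001, -0.0]
ft_force: [0.0, -0.2, -0.4]
grip_width: -0.0002
```

```bash
python3 v.py 14 "(205,90,325,210)" "(225,90,345,210)"
```

```text
[ 0.6087 -0.0665  0.0649] [[1.0, 0.009, 0.002], [0.009, -1.0, 0.0], [0.002, -0.0, -1.0]] [ 0.  -0.2 -0.4] -0.0002449296937463691 21.225
```

View pics/q14_side.png

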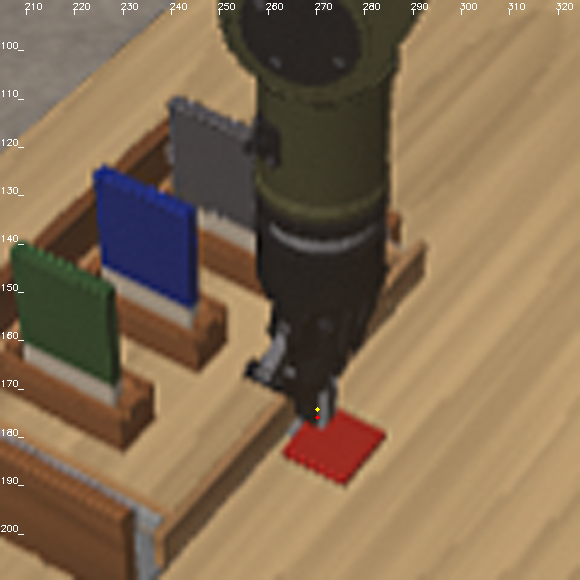

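View pics/q14_top.png

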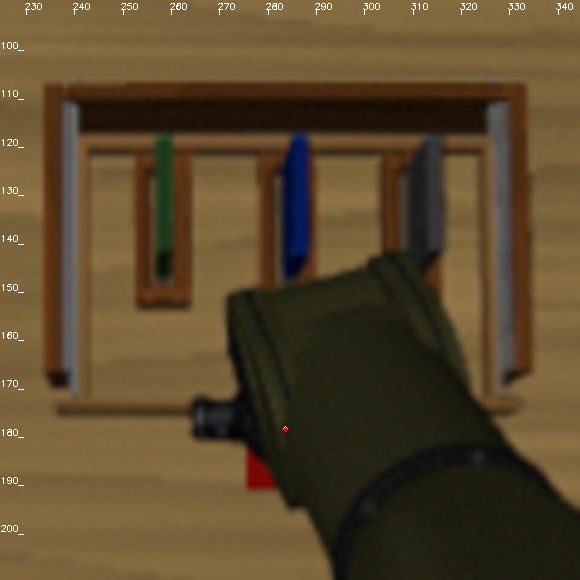

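send_rows:
  rows:
    - [1, 0.003, 0, 0, 0, 0, 0]
    - [1, 0.002, 0, 0, 0, 0, 0]
    - [1, 0, 0, 0, 0, 0, 0]

```text
time: 21.7
position: [0.6098, -0.0666, 0.0645]
eef_rot: [1.0, 0.004, -0.003, 0.0]
ft_force: [-6.5, 0.9, 5.0]
grip_width: 0.0004
```

send_rows:
  rows:
    - [1, 0.003, 0, 0, 0, 0, 0]
    - [1, 0.002, 0, 0, 0, 0, 0]
    - [1, 0, 0, 0, 0, 0, 0]

```text
time: 22.08
position: [0.6097, -0.0667, 0.0641]
eef_rot: [1.0, 0.004, -0.008, 0.001]
ft_force: [-15.5, 0.7, 13.6]
grip_width: -0.0
```

Firm stop. Back off and lift away.

send_rows:
  rows:
    - [1, -0.008, 0, 0, 0, 0, 0]
    - [1, -0.012, 0, 0, 0, 0, 0]
    - [1, -0.02, 0, 0, 0, 0, 0]
    - [1, -0.03, 0, -0.02, 0, 0, 0]
    - [1, -0.03, 0, -0.04, 0, 0, 0]
    - [1, -0.02, 0.02, -0.05, 0, 0, 0]
    - [1, 0, 0.05, -0.05, 0, 0, 0]
    - [1, 0, 0.05, -0.04, 0, 0, 0]
    - [1, 0, 0.05, 0, 0, 0, 0]
    - [1, 0, 0.05, 0, 0, 0, 0]
    - [1, 0, 0, 0, 0, 0, 0]

```text
time: 23.45
position: [0.499, -0.2866, 0.258]
eef_rot: [1.0, -0.0, 0.001, 0.002]
ft_force: [-0.2, -0.2, -0.1]
grip_width: -0.0002
```

```bash
python3 v.py 15 "(165,80,325,210)" "(145,90,345,240)"
python3 - <<'E'
from h import *
im={c:cv2.imread(f'pics/{c}15.png')[:,:,::-1] for c in('side','top')}
M=tray_models();
for cc in('side','top'):
    x,m=edgefit(im,[k for i,k in enumerate(M) if k[0]==cc and i not in(6,7,8)],[.620,-.0665,.009,.0186,.0526],search=2.5,prior=(np.array([.62,-.067,0.009,.0186,.052]),np.array([.1,.1,.2,.02,.02])))
    print(cc,x.round(4),[float(a[1]) for a in m])
E
```

```text
[ 0.499  -0.2866  0.258 ] [[1.0, -0.0, 0.002], [-0.0, -1.0, -0.004], [0.002, 0.004, -1.0]] [-0.2 -0.2 -0.1] -0.000204008816634685 23.45
side [ 0.62   -0.0653  0.0166  0.0186  0.052 ] [-0.45, 0.02, 0.18, 0.19, 0.41, -0.23]
top [ 0.6186 -0.0669  0.027   0.0166  0.0533] [0.39, -0.15, 0.13, -0.09, -0.03, -0.07, 0.0]
```

View pics/q15_side.png

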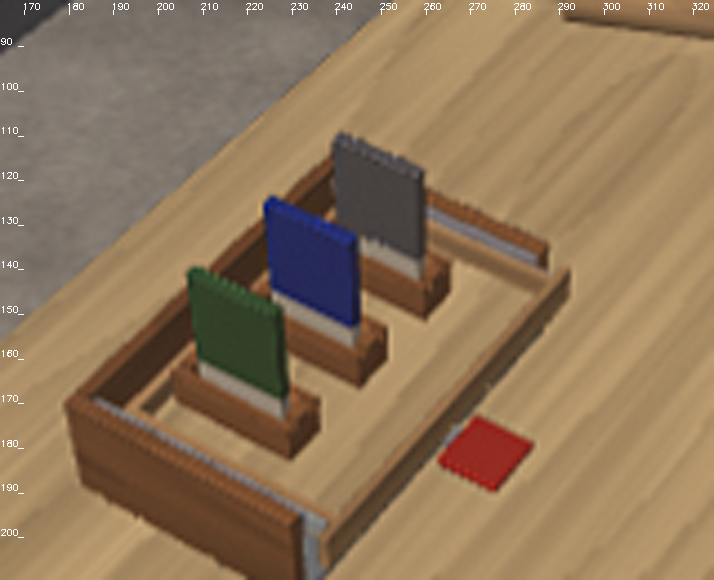

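View pics/q15_top.png

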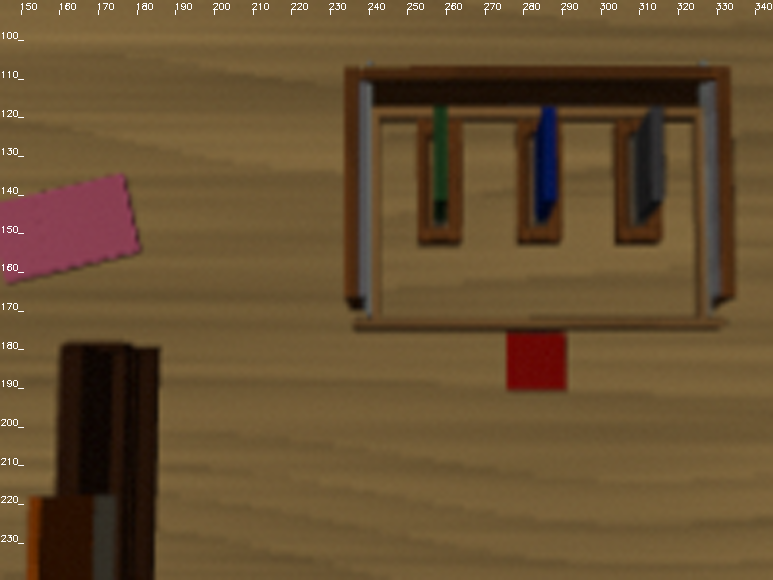

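Run:
```python
from h import *
M=tray_models()
for cc in('side','top'):
  r=[]
  for n,x0 in((0,.5005),(15,.62)):
    im={c:cv2.imread(f'pics/{c}{n}.png')[:,:,::-1] for c in('side','top')}
    q0=np.array([x0,-.0667,.009,.0186,.0526])
    idx=(3,4,5) if cc=='side' else (10,11,12,15)
    x,m=edgefit(im,[M[i] for i in idx],q0,search=2.5,prior=(q0,np.array([.01,.01,.0001,.0001,.0001])));r.append(x[0])
  print(cc,np.round(r,4),round(r[1]-r[0],4))
```

```text
side [0.4996 0.6192] 0.1196
top [0.5006 0.6188] 0.1182
```

Run:
```python
from h import *
for q in('jar_center','amber_tile_center'):
    for i in spot_point('top',q)[:1]: print(q,i)
print(arm.sign_off())
```

```text
jar_center {'centre': [0.7611, 0.5102], 'score': 0.75}
amber_tile_center {'centre': [0.3205, 0.588], 'score': 0.97}
the job is handed in; nothing more can be done
None
```

I put the blue tile foot down in the middle slot, pressed the red lever, pushed the tray in to its stop and backed the arm clear. I then handed the job in at about 24 s of the 64 s allowed.

- **Tiles:** In the final pictures the blue tile stands upright. The same amount of bare clay shows above its slot as on the green and grey tiles, which are still standing in theirs.
- **Bystanders:** The amber tile is where it was. I never touched the jar, and the last check found it in the top picture, but I did not compare it numerically with where it started.
- **Tray:** It came up against a firm stop. Pushing harder, from 6.5 N to 15.5 N, moved the gripper no further.
- **Checks that disagreed:** For the tray's travel, the side camera gave 119.6 mm and the top camera 118.2 mm, against 120 mm expected. I put that down to about 2 mm of camera error and relied on the firm stop. The two cameras also differed by 2–3 mm on the slot position, but the tile went in without jamming.

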